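# Clip a sample slide, capture it, and swing the clip clear

## Task

The sample slide lies ready over the viewer's window: swing the spring clip round until it lies square across the slide's edge with its blue toe set down gently on the slide, and let go of it. With the slide held so, press the green capture button fully down to take the picture, then swing the clip well clear of the slide again and let go. Press the clip's thumb pad just enough to carry the toe over the slide, so that the slide is neither knocked, dragged nor shifted and the clip is not overstrained, and leave the other things on the desk alone.

Things in the scene. Friction and masses are not known exactly. Their poses are not given: they have to be found in the camera images.
- viewer: Desktop slide viewer (inverted camera microscope), fixed: white housing 200 mm (x) by 240 mm (y), dark grey stage plate on top, 60 mm above the desk. Origin: centre of its underside; x away from its front, y to its left, z up. Focus knobs stick out 24 mm on both y sides. Window centre x 0, y +27 mm. Two aluminium slide stops, 4 mm high, stand along the slide's +y side and +x end.
- pivot_foot (a point): Point on the stage top under the axis of the clip's pivot screw (viewer x 0, y -50, z 60 mm). Screw head 16 mm across, top 25 mm above the stage. The screw's post was set by hand anywhere in a 6 mm range of height, which lifts the whole clip and is not measured: all clip heights given here are for the lowest setting and may be up to 6 mm more.
- clip (a joint): Swing of the clip, a steel spring strip 13 mm wide, about its screw, rad, range -0.4 to 1.45; stays where left (about 1 N at the thumb pad turns it). 0: square across the slide's edge, toe end along viewer +y from the screw, thumb end along -y. Growing: anticlockwise from above (toe to the viewer's front, thumb end to its back). The toe is off the slide above 0.75.
- toe_spot (a point): Stage point under the toe's centre when the clip is at 0: 60 mm from the screw axis. The toe is a blue rubber shoe 14 mm wide (across the strip), 8 mm long; free, its underside is level with the stage (post up to 6 mm higher), so below the slide's top. On the slide it presses 1.3 to 2.6 N; let go suddenly it snaps down hard, and pulling the rib up drives it into the slide.
- thumb_spot (a point): Stage point under the thumb pad's centre when the clip is at 0: 30 mm from the screw axis, opposite the toe (this point stays; the pad turns with the clip). The pad is a round steel bar, 10 mm thick, 36 mm long across the strip, top 20.5 mm above the stage. On its middle a low orange rib 10 mm wide (across the strip), 12 mm long, top 26.5 mm above the stage, to straddle or pinch from above.
- slide: Loose sample slide: clear plastic carrier 76 mm (x) by 50 mm (y) by 8 mm thick, 36 g, white end field. It lies on the stage, long sides along the viewer's x, about 1 mm from the two stops; only the clip will hold it. Origin: centre of its underside. Its edge next to the clip is 52 mm from the screw axis, the edge's middle opposite the screw.
- capture (a joint): Travel of the capture button, m: 0 released, 0.006 fully down, springs back.
- capture_top (a point): Centre of the top of the green capture button: 26 mm across, in a black collar on the stage near the viewer's front left corner (viewer x -62 mm, y +78 mm, z 82 mm). It is pressed straight down 6 mm; fully down takes 5 N.
- rock_axis (a point): Point on the screw axis, 12 mm above pivot_foot, where the strip rocks (lowest post setting). Pressing the thumb pad lifts the toe 2 mm per mm of sink. The pad gives from 1.8 N, then 0.75 N per mm (up to 1.5 N more if pinched); 6 to 8 N lifts the toe 9.4 mm (4.7 mm sink), over the slide at any post setting, up to a firm stop. Pressing with over 10 N overstrains the clip.
- cup: Bystander: white plastic cup, 70 mm across, 85 mm tall, standing on the desk. Origin at the centre of its underside.
- handset: Bystander: black cordless telephone handset lying on the desk, 145 by 48 by 22 mm. Origin at the centre of its underside.
- slide_box: Bystander: closed blue slide box, 95 by 85 by 34 mm. Origin at the centre of its underside.
Things that resemble listed ones, but are neither listed nor needed, are in the scene too. Leave any red or yellow look-alike of the slide alone.

How it is judged:
By the outcome, as a careful person would: the job done as asked, in the order asked, and still so for the second after the job is handed in, with the robot touching nothing.
It also fails if it takes over 72 s, if anything falls off the work surface, if the arm or the gripper's body presses on something with over 40 N, if the wrist force passes 120 N, or if a joint passes its speed limit or range.

## Robot

A 7-joint arm with a two-finger parallel gripper is mounted at the origin on the work surface. World frame = base frame: x ahead of the robot, y to its left, z up, the work surface at z = 0. Lengths are in mm, angles in degrees, forces in N, time in s.
With the tool pointing down it reaches from about 425 to 825 mm from the base axis. Payload 3.6 kg.
Tool frame: the origin (TCP) lies on the mounting face of the last link; the fingertips stand 186 mm ahead of it and the grasp point (between the pads) lies 167 mm ahead of it (r.pinch_z is the distance from the TCP to the grasp point, in mm); y points along the fingers, z is the direction in which the jaws open and shut, and the axes are right-handed (so a half turn about y gives the same grasp; the last joint's range is limited). The gripper opens to 93 mm and grips with 3 to 60 N. Pads are 15 mm wide; open, the fingers measure 128 mm over their backs; the gripper's body (75 mm by 188 mm) begins 65 mm behind the grasp point.
Start: joints at [63.054, 35.231, -0.722, 81.555, 0.464, 63.22, -2.315], TCP at [279.099, -587.009, 404.74] pointing down, gripper open.
Joint ranges: [-178.69, 178.69], [-17.37, 117.87], [-77.05, 75.6], [15.02, 138.74], [-78.02, 258.01], [0.78, 113.62], [-162.83, 162.83]. Speed limits (degrees/s): [159.86, 159.86, 180, 180, 180, 180, 180].

## Interface

Orientations are given as [roll, pitch, yaw] about the fixed x, y, z axes, in that order (R = Rz(yaw) Ry(pitch) Rx(roll)).
In Python, from rig import r gives the robot as it stands.
- The arm moves only by the tool drive_tool, never from a script. Its argument "series" is a list of rows, each an object with "delta_pos": the shift along the tool's x, y, z in m, a list of three; "spin": the turn about the tool's y in rad. A call has 1 to 20 rows; each row shifts and turns the commanded pose from where the row before left it, along the tool's axes as they then stand; what a row does not reach is not made up. A row lasts 1/10 s, in which the tool goes at most 50 mm and 8.59 degrees, less where a joint would pass 70% of its speed; a pose out of reach is approached as far as the arm can. A call is refused whole if a number of a shift passes 0.05 or a number of a turn 0.15, either way. A call with a gripper value outside its range is refused whole. "gripper" is the opening, from 0 (shut) to 1 (fully open), set as the call begins (left out, the last holds). The fingers move at their own pace and stop on an object; "grip_force" is the grip in N (left out, the last holds). Time passes only in rows, so rows that do not move let the fingers close. It gives the time, the measured TCP pose, the force and the opening at its end, in the units of the state.
- r.sense(): the state, without advancing time (a new reading comes with each control period).
- r.camera(name): name is "side" or "top"; returns a dict with "pixels" (420x560x3 uint8, red, green, blue), "camera_matrix" (3x3 intrinsics, pixels), "R" (3x3) and "t" (3): a world point X has camera coordinates R X + t. Camera axes: x right, y down, z forward; pixel columns grow to the right and rows downward; lengths in mm; the calibration is good to about 2 mm. A picture is of the moment at which its call begins. There is no depth.
- r.finish_job(): hands the job in, once; it reports no verdict.
Trained networks look in the newest picture that a camera, given by its name, has taken for a name from the list of things; names that differ only in an ending like _2 or _b are one class to them, and where a whole thing is asked for, a point or a joint stands for the part that bears it (a point fixed in the world has none). Each returns a list of dicts, best first, with "score" (0 to 1); they miss things now and then, are a little off and sometimes report something else, mostly with a low value. They report only what shows in the picture. A call takes as long as a camera call. They do not tell look-alikes from the thing itself.
- r.recognise(target, camera): "centre" ([x, y, z] in mm, in the coordinates of the camera as it stood for that picture, good to about 4 mm: the middle of the surface that is visible of it).
- r.place_of(target, camera): "centre" ([x, y, z] in mm, in the coordinates of the camera as it stood for that picture, good to about 4 mm: a listed point, or the origin of a listed thing).
The state is a dict: "clock": time; "q": joint angles; "qvel": joint speeds; "joint_torque": joint torques, N m; "position": TCP position; "eef_rot": TCP orientation; "ft_force": force on the tool from outside, world axes, zero at the start; "moment": the same for the moment, N m; "width": finger opening in mm.
Only numpy, scipy, OpenCV 4.12 (cv2) and the standard library are available. Lean on these libraries where they do the work, as an engineer would, in place of code of your own. Each camera call takes 0.05 s, during which the arm holds its last target.

## Working session

There is one attempt and no reset: what is moved stays moved. The work goes in short steps, Python scripts to look and compute and a tool call to move; the robot and the scene stay as the last step left them, time stands still between calls to the robot, and variables do not carry over. Pictures are saved under pics/ and viewed, and the job is handed in when it is done.

Besides the shell and the picture viewer there is one more tool, called after "Call:" as a command line: name --argument value ..., lists and objects as JSON in quotes. drive_tool: Moves the arm, as the interface text tells. Its arguments: {"type":"object","properties":{"series":{"type":"array","items":{"type":"object","properties":{"delta_pos":{"type":"array","items":{"type":"number"}},"spin":{"type":"number"}}}},"gripper":{"type":"number"},"grip_force":{"type":"number"}},"required":["series"]}

```bash
ls; mkdir -p pics; python3 - <<'E'
from rig import r
import cv2,numpy as np
s=r.sense(); print({k:(np.round(v,2).tolist()) for k,v in s.items()}, r.pinch_z)
for c in ["top","side"]:
    d=r.camera(c); cv2.imwrite(f"pics/{c}0.png",np.array(d["pixels"])[:,:,::-1])
    print(c,np.round(d["camera_matrix"],1).tolist(),np.round(d["R"],4).tolist(),np.round(d["t"],1).tolist())
    R=np.array(d["R"]);t=np.array(d["t"])
    for n in ["viewer","pivot_foot","toe_spot","thumb_spot","slide","capture_top","rock_axis","cup","handset","slide_box"]:
        print(n,[(np.round(R.T@(np.array(o["centre"])-t),1).tolist(),round(o["score"],2)) for o in r.place_of(n,c)[:3]])
E
```

```text
pics
{'clock': 0.0, 'q': [63.05, 35.29, -0.72, 81.64, 0.47, 63.22, -2.31], 'qvel': [-0.01, -0.01, -0.0, -0.08, -0.01, -0.04, 0.02], 'joint_torque': [0.0, -45.89, 0.21, -16.57, -0.06, 0.02, 0.0], 'position': [278.98, -586.73, 403.62], 'eef_rot': [-90.15, -0.0, -154.57], 'ft_force': [0.69, -0.02, 0.23], 'moment': [-0.02, 0.01, -0.05], 'width': 92.87} 167.3
top [[402.9, 0.0, 279.1], [0.0, 402.9, 210.7], [0.0, 0.0, 1.0]] [[0.0213, -0.9998, 0.0047], [-0.9777, -0.0218, -0.2088], [0.2089, -0.0002, -0.9779]] [80.6, 595.1, 882.9]
viewer [([580.5, 96.7, -0.1], 0.59)]
pivot_foot [([575.9, 43.7, 60.6], 0.6)]
toe_spot [([576.1, 48.9, 59.0], 0.61), ([577.2, 21.8, 61.2], 0.34)]
thumb_spot [([575.5, 18.6, 61.1], 0.9)]
slide [([767.2, 368.5, 2.7], 0.83), ([583.5, 125.5, 61.1], 0.69), ([493.3, 499.9, 2.2], 0.6)]
capture_top [([526.5, 182.1, 79.1], 0.64)]
rock_axis [([578.7, 46.4, 73.8], 0.71)]
cup [([418.4, -127.7, 6.6], 0.79)]
handset [([626.8, -192.8, 3.2], 0.84), ([575.4, 46.5, 73.5], 0.56)]
slide_box [([600.2, 341.0, -0.9], 0.8)]
side [[420.2, 0.0, 283.3], [0.0, 420.2, 212.1], [0.0, 0.0, 1.0]] [[-0.8317, -0.5551, -0.008], [-0.4164, 0.6333, -0.6524], [0.3672, -0.5393, -0.7579]] [544.0, 229.7, 1106.7]
viewer [([584.5, 95.6, 6.0], 0.75)]
pivot_foot [([579.9, 48.2, 60.1], 0.82), ([580.3, 49.5, 69.6], 0.17)]
toe_spot [([580.2, 109.0, 59.8], 0.76)]
thumb_spot [([574.8, 20.4, 64.5], 0.97)]
slide [([411.5, 396.4, -4.6], 0.97), ([759.4, 372.8, 1.8], 0.88), ([496.0, 505.0, 1.4], 0.74)]
capture_top [([521.4, 178.2, 81.6], 0.39)]
rock_axis [([579.5, 47.0, 72.7], 0.79)]
cup [([420.6, -129.2, -1.5], 0.69)]
handset [([622.4, -188.8, -2.4], 0.63)]
slide_box [([601.5, 345.1, -2.2], 0.63)]
```

View pics/top0.png

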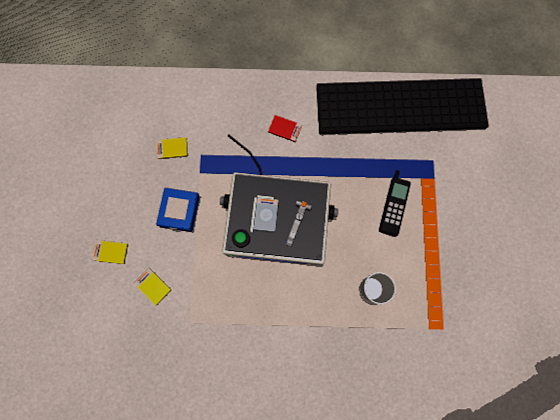

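View pics/side0.png

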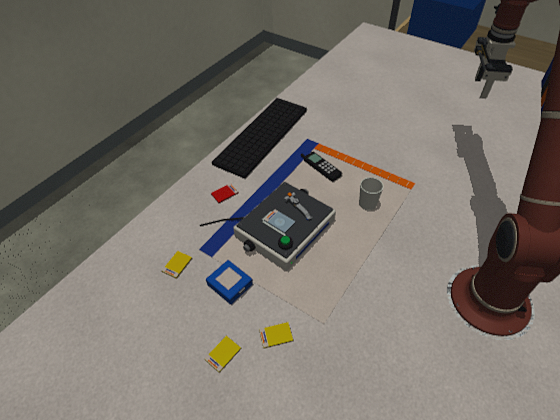

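```bash
python3 - <<'E'
import cv2
a=cv2.imread("pics/top0.png"); cv2.imwrite("pics/top0z.png",cv2.resize(a[110:290,170:370],None,fx=3.3,fy=3.3,interpolation=cv2.INTER_CUBIC))
a=cv2.imread("pics/side0.png"); cv2.imwrite("pics/side0z.png",cv2.resize(a[130:310,130:330],None,fx=3.3,fy=3.3,interpolation=cv2.INTER_CUBIC))
E
```

```text
(no output)
```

View pics/top0z.png

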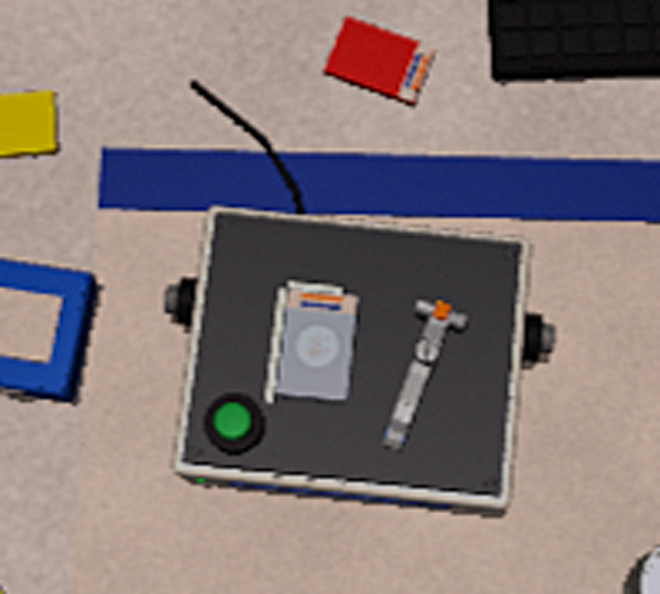

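View pics/side0z.png

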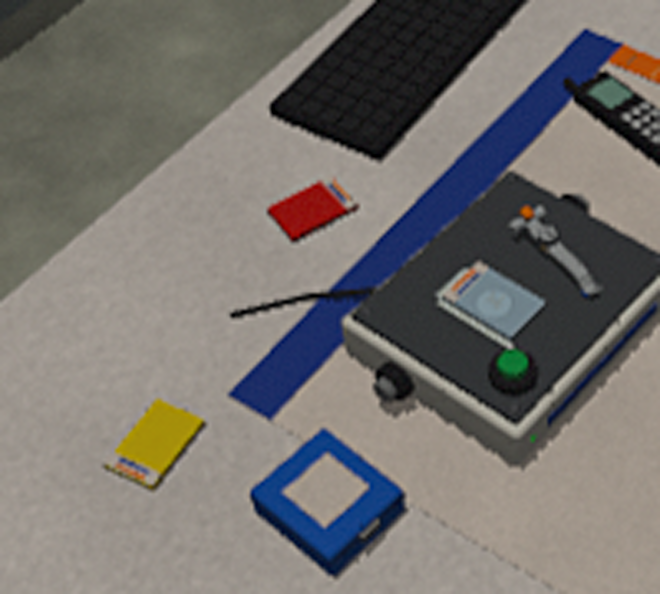

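```bash
cat > h.py <<'E'
from rig import r
import cv2,numpy as np
def cam(c,save=None):
    d=r.camera(c); im=np.array(d["pixels"])
    if save: cv2.imwrite(f"pics/{save}.png",im[:,:,::-1])
    return im,np.array(d["camera_matrix"]),np.array(d["R"]),np.array(d["t"])
def unproj(uv,K,R,t,z):
    uv=np.atleast_2d(uv).astype(float)
    d=(np.linalg.inv(K)@np.c_[uv,np.ones(len(uv))].T).T@R
    o=-R.T@t
    return o+d*((z-o[2])/d[:,2])[:,None]
def proj(X,K,R,t):
    c=(R@np.atleast_2d(X).T).T+t; p=(K@c.T).T; return p[:,:2]/p[:,2:]
def blob(m,n=1):
    k,l,s,c=cv2.connectedComponentsWithStats(m.astype(np.uint8)); o=1+np.argsort(-s[1:,4])[:n]
    return [(s[i,4],c[i],l==i) for i in o]
E
python3 - <<'E'
from h import *
for c,box in [("top",(165,275,215,340)),("side",(175,275,225,345))]:
    im,K,R,t=cam(c); hsv=cv2.cvtColor(im,cv2.COLOR_RGB2HSV); H,S,V=[hsv[...,i].astype(int) for i in range(3)]
    roi=np.zeros(H.shape,bool); roi[box[0]:box[1],box[2]:box[3]]=1
    # stage plate
    m=roi&(V>35)&(V<85)&(S<60)
    a,ce,mm=blob(m)[0]
    cnt,_=cv2.findContours(mm.astype(np.uint8),cv2.RETR_EXTERNAL,cv2.CHAIN_APPROX_NONE)
    p=max(cnt,key=len)[:,0]; W=unproj(p,K,R,t,60)[:,:2]
    rc=cv2.minAreaRect(W.astype(np.float32)); print(c,"plate",rc)
    for n,mk,z in [("green",(H>45)&(H<75)&(S>120)&(V>70),82),("orange",(H>5)&(H<20)&(S>150)&(V>120),88),("blue",(H>100)&(H<125)&(S>90)&(V>80),70)]:
        for a,ce,q in blob(mk&roi,3):
            print(n,a,np.round(ce,1),np.round(unproj(ce,K,R,t,z)[0],1))
    for n in ["clip","slide","thumb_spot"]:
        print(n,[(np.round(R.T@(np.array(o["centre"])-t),1).tolist(),round(o["score"],2)) for o in r.recognise(n,c)[:4]])
E
```

```text
top plate ((580.5614013671875, 98.20637512207031), (221.96571350097656, 183.71495056152344), 85.2307357788086)
green 96 [240.  236.9] [526.3 180.8  82. ]
green 2 [230.5 255. ] [485.1 200.3  82. ]
orange 21 [303.4 203.4] [606.1  38.1  88. ]
orange 15 [267.2 199.6] [613.3 121.4  88. ]
blue 831 [301.2 169.8] [692.4  42.9  70. ]
blue 373 [236.3 168.9] [691.1 197.6  70. ]
blue 11 [267.  202.3] [611.2 122.2  70. ]
clip [([560.4, 51.0, 76.7], 0.84)]
slide [([414.9, 391.7, 12.5], 0.8), ([765.3, 369.1, 13.2], 0.79), ([583.8, 120.6, 68.3], 0.75), ([497.3, 496.8, 6.5], 0.59)]
thumb_spot [([577.4, 96.9, 58.3], 0.75)]
side plate ((580.9630126953125, 99.73716735839844), (228.45675659179688, 188.1283721923828), 85.26592254638672)
green 58 [285.  239.4] [525.1 183.7  82. ]
green 2 [291.  262.5] [470.7 237.5  82. ]
orange 10 [289.3 193.7] [605.2  40.   88. ]
orange 6 [270.5 213.8] [606.9 134.7  88. ]
orange 3 [232. 186.] [766.6 108.   88. ]
blue 695 [259.6 195. ] [686.2  79.2  70. ]
blue 166 [229.1 228.8] [681.5 231.5  70. ]
blue 122 [233.5 267.5] [591.7 326.4  70. ]
clip [([567.3, 58.2, 74.5], 0.44)]
slide [([412.6, 399.8, 5.0], 0.82), ([491.2, 503.9, 8.6], 0.81), ([587.5, 127.9, 65.5], 0.74), ([758.9, 373.4, 7.8], 0.72)]
thumb_spot [([563.6, 142.3, 59.9], 0.82)]
```

Call:
drive_tool --series '[{"delta_pos": [-0.0376,0,-0.0283]},{"delta_pos": [-0.0376,0,-0.0283]},{"delta_pos": [-0.0376,0,-0.0283]},{"delta_pos": [-0.0376,0,-0.0283]},{"delta_pos": [-0.0376,0,-0.0283]},{"delta_pos": [-0.0376,0,-0.0283]},{"delta_pos": [-0.0376,0,-0.0283]},{"delta_pos": [-0.0376,0,-0.0283]},{"delta_pos": [-0.0376,0,-0.0283]},{"delta_pos": [-0.0376,0,-0.0283]},{"delta_pos": [-0.0376,0,-0.0283]},{"delta_pos": [-0.0376,0,-0.0283]},{"delta_pos": [-0.0376,0,-0.0283]},{"delta_pos": [-0.0376,0,-0.0283]},{"delta_pos": [-0.0376,0,-0.0283]}]' --gripper 0.45

```text
invalid input at $.series[0]: expected keys delta_pos, spin
```

Call:
drive_tool --series '[{"delta_pos": [0,0.005,0],"spin": -0.147},{"delta_pos": [0,0.005,0],"spin": -0.147},{"delta_pos": [0,0.005,0],"spin": -0.147},{"delta_pos": [0,0.005,0],"spin": -0.147},{"delta_pos": [0,0.005,0],"spin": -0.147},{"delta_pos": [0,0.005,0],"spin": -0.147},{"delta_pos": [0,0.005,0],"spin": -0.147},{"delta_pos": [0,0.005,0],"spin": -0.147},{"delta_pos": [0,0.005,0],"spin": -0.147},{"delta_pos": [0,0.005,0],"spin": -0.147},{"delta_pos": [0,0.005,0],"spin": -0.147},{"delta_pos": [0,0.005,0],"spin": -0.147},{"delta_pos": [0,0.005,0],"spin": -0.147},{"delta_pos": [0,0.005,0],"spin": -0.147},{"delta_pos": [0,0.005,0],"spin": -0.147},{"delta_pos": [0,0.005,0],"spin": -0.147},{"delta_pos": [0,0,0]},{"delta_pos": [0,0,0]}]'

```text
invalid input at $.series[16]: expected keys delta_pos, spin
```

```bash
cat >> h.py <<'E'
def st():
    s=r.sense(); print({k:np.round(s[k],2).tolist() for k in ["clock","q","position","eef_rot","ft_force","moment","width"]}); return s
def crop(c,name,X,w=60,f=6):
    im,K,R,t=cam(c); u=proj(X,K,R,t)[0].astype(int)
    a=im[max(0,u[1]-w*3//4):u[1]+w*3//4,max(0,u[0]-w):u[0]+w]
    cv2.imwrite(f"pics/{name}.png",cv2.resize(a,None,fx=f,fy=f,interpolation=cv2.INTER_CUBIC)[:,:,::-1]); return u
E
python3 - <<'E'
from h import *
st()
print(crop("top","t1",[600,60,85]),crop("side","s1",[600,60,85]))
E
```

```text
{'clock': 1.5, 'q': [63.05, 35.23, -0.72, 81.55, 0.46, 63.22, -2.32], 'position': [279.1, -587.01, 404.76], 'eef_rot': [-90.0, 0.0, -154.57], 'ft_force': [0.46, -0.23, 0.21], 'moment': [-0.02, 0.02, 0.02], 'width': 93.12}
[293 206] [287 199]
```

Call:
drive_tool --series '[{"delta_pos": [-0.0376,0,-0.0283],"spin": 0},{"delta_pos": [-0.0376,0,-0.0283],"spin": 0},{"delta_pos": [-0.0376,0,-0.0283],"spin": 0},{"delta_pos": [-0.0376,0,-0.0283],"spin": 0},{"delta_pos": [-0.0376,0,-0.0283],"spin": 0},{"delta_pos": [-0.0376,0,-0.0283],"spin": 0},{"delta_pos": [-0.0376,0,-0.0283],"spin": 0},{"delta_pos": [-0.0376,0,-0.0283],"spin": 0},{"delta_pos": [-0.0376,0,-0.0283],"spin": 0},{"delta_pos": [-0.0376,0,-0.0283],"spin": 0},{"delta_pos": [-0.0376,0,-0.0283],"spin": 0},{"delta_pos": [-0.0376,0,-0.0283],"spin": 0},{"delta_pos": [-0.0376,0,-0.0283],"spin": 0},{"delta_pos": [-0.0376,0,-0.0283],"spin": 0},{"delta_pos": [-0.0376,0,-0.0283],"spin": 0}]' --gripper 0.45 --grip_force 3

```text
clock: 3.1
position: [606.8, 40.3, 405.0]
eef_rot: [-90.0, 0.0, -154.6]
ft_force: [0.5, -0.8, -0.8]
width: 41.6
```

Call:
drive_tool --series '[{"delta_pos": [0,0.005,0],"spin": -0.147},{"delta_pos": [0,0.005,0],"spin": -0.147},{"delta_pos": [0,0.005,0],"spin": -0.147},{"delta_pos": [0,0.005,0],"spin": -0.147},{"delta_pos": [0,0.005,0],"spin": -0.147},{"delta_pos": [0,0.005,0],"spin": -0.147},{"delta_pos": [0,0.005,0],"spin": -0.147},{"delta_pos": [0,0.005,0],"spin": -0.147},{"delta_pos": [0,0.005,0],"spin": -0.147},{"delta_pos": [0,0.005,0],"spin": -0.147},{"delta_pos": [0,0.005,0],"spin": -0.147},{"delta_pos": [0,0.005,0],"spin": -0.147},{"delta_pos": [0,0.005,0],"spin": -0.147},{"delta_pos": [0,0.005,0],"spin": -0.147},{"delta_pos": [0,0.005,0],"spin": -0.147},{"delta_pos": [0,0.005,0],"spin": -0.147},{"delta_pos": [0,0,0],"spin": 0}]'

```text
clock: 4.8
position: [606.1, 37.8, 323.8]
eef_rot: [-90.0, 0.1, -19.9]
ft_force: [-0.2, 0.4, -0.5]
width: 41.8
```

```bash

python3 - <<'E'
from h import *
st()
print(crop("top","t1",[600,60,85]),crop("side","s1",[600,60,85]))
E
```

```text
{'clock': 4.8, 'q': [17.56, 41.55, -39.94, 93.73, 30.76, 56.29, 37.29], 'position': [606.12, 37.8, 323.84], 'eef_rot': [-90.03, 0.1, -19.87], 'ft_force': [-0.22, 0.37, -0.46], 'moment': [0.06, -0.11, 0.0], 'width': 41.83}
[293 206] [287 199]
```

View pics/t1.png

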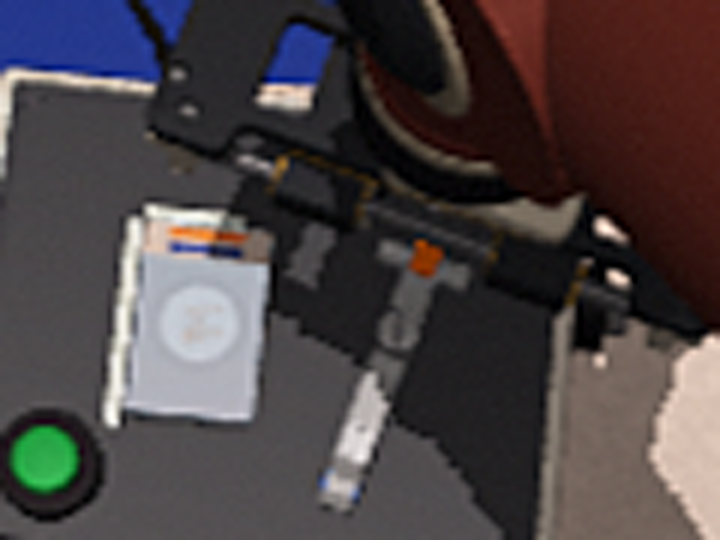

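View pics/s1.png

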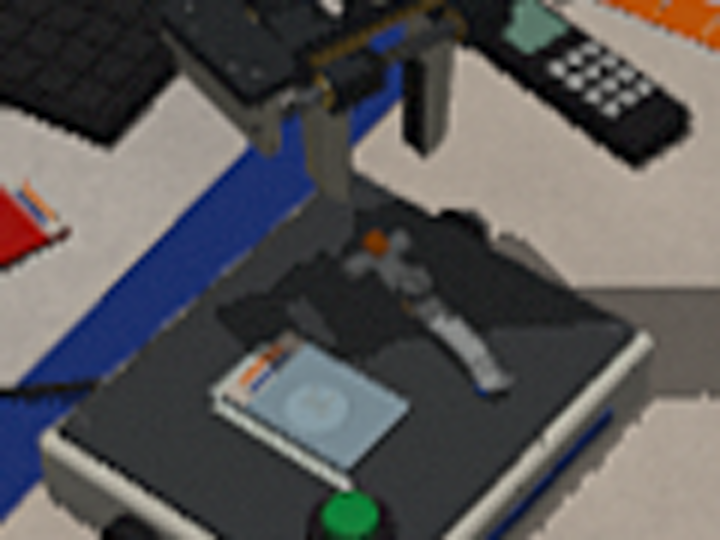

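```bash

python3 - <<'E'
from h import *
im,K,R,t=cam("top")
a=unproj([289.3,242.7],K,R,t,70)[0]; 
for z in (86.5,92.5): 
  b=unproj([303.7,203.5],K,R,t,z)[0]; print(a,b,np.degrees(np.arctan2(*(b-a)[[1,0]])),np.hypot(*(b-a)[:2]))
for z in (85,91): print(unproj([293-60+398/6,206-45+330/6],K,R,t,z))
im,K,R,t=cam("side")
print(unproj([287-60+377/6,199-45+241/6],K,R,t,87),unproj([287-60+413/6,199-45+281/6],K,R,t,85), unproj([287-60+490/6,199-45+378/6],K,R,t,70))
E
```

```text
[517.28818191  68.53532972  70.        ] [606.30133437  37.38427541  86.5       ] -19.288011052082165 94.30657186171844
[517.28818191  68.53532972  70.        ] [604.89835852  37.75980496  92.5       ] -19.355251507303894 92.85836510948002
[[577.11859038  47.01461287  85.        ]]
[[575.91200434  47.32547896  91.        ]]
[[603.34187836  39.93314758  87.        ]] [[575.16172968  51.06094769  85.        ]] [[517.82400102  72.01101362  70.        ]]
```

Call:
drive_tool --series '[{"delta_pos": [0,0.01,0],"spin": 0},{"delta_pos": [0,0.01,0],"spin": 0},{"delta_pos": [0,0.01,0],"spin": 0},{"delta_pos": [0,0.006,0],"spin": 0},{"delta_pos": [0,0.003,0],"spin": 0},{"delta_pos": [0,0,0],"spin": 0},{"delta_pos": [0,0,0],"spin": 0}]' --gripper 0.17

```text
clock: 5.7
position: [606.3, 38.7, 285.9]
eef_rot: [-90.0, -0.0, -19.8]
ft_force: [-0.1, -0.3, 0.0]
width: 15.7
```

```bash

python3 - <<'E'
from h import *
st()
print(crop("top","t2",[600,50,85],40,9),crop("side","s2",[600,50,85],40,9))
E
```

```text
{'clock': 5.7, 'q': [16.53, 44.02, -38.24, 95.71, 33.05, 52.04, 35.39], 'position': [606.3, 38.66, 285.95], 'eef_rot': [-89.97, -0.02, -19.81], 'ft_force': [-0.06, -0.3, 0.01], 'moment': [0.06, -0.16, 0.06], 'width': 15.72}
[298 206] [288 197]
```

View pics/t2.png

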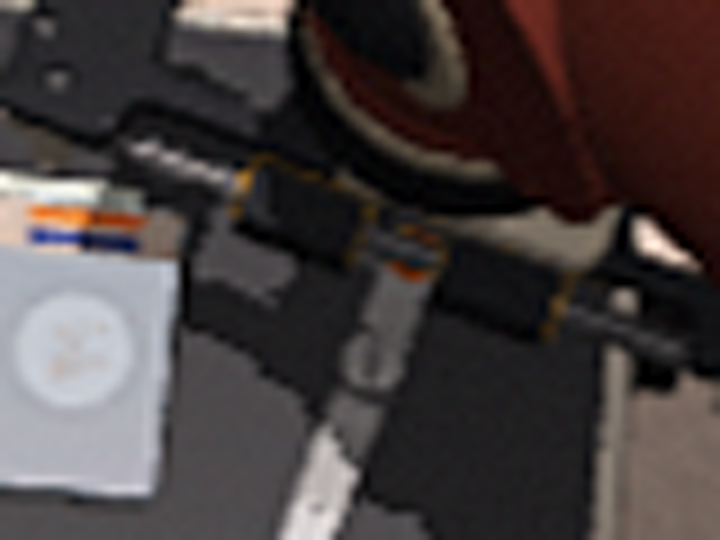

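View pics/s2.png

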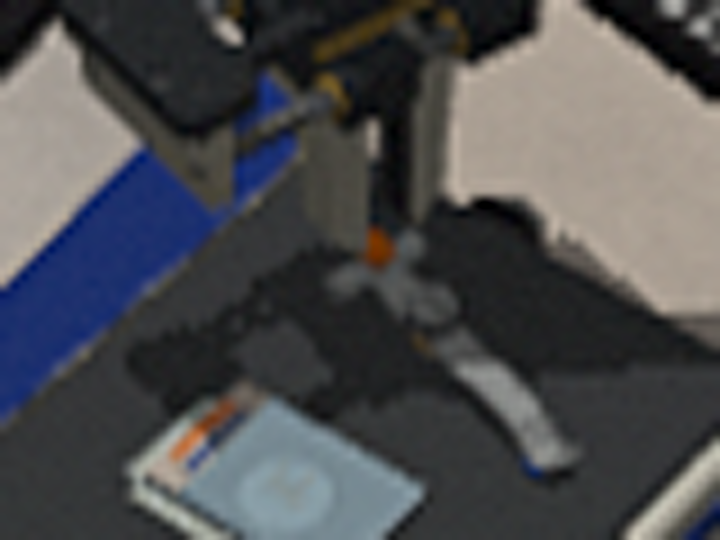

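Call:
drive_tool --series '[{"delta_pos": [0,0.002,0],"spin": 0},{"delta_pos": [0,0.002,0],"spin": 0},{"delta_pos": [0,0.002,0],"spin": 0},{"delta_pos": [0,0.002,0],"spin": 0},{"delta_pos": [0,0.001,0],"spin": 0},{"delta_pos": [0,0.001,0],"spin": 0},{"delta_pos": [0,0.0,0],"spin": 0}]'

```text
clock: 6.5
position: [606.1, 38.5, 275.6]
eef_rot: [-90.0, 0.0, -19.8]
ft_force: [0.0, -0.6, -0.3]
width: 15.9
```

Call:
drive_tool --series '[{"delta_pos": [0,0.001,0],"spin": 0},{"delta_pos": [0,0.0,0],"spin": 0}]'

```text
clock: 6.7
position: [606.2, 38.5, 274.7]
eef_rot: [-90.0, 0.0, -19.8]
ft_force: [0.4, 0.2, -0.3]
width: 15.7
```

Call:
drive_tool --series '[{"delta_pos": [0,0.001,0],"spin": 0},{"delta_pos": [0,0.0,0],"spin": 0}]'

```text
clock: 6.9
position: [606.1, 38.5, 273.7]
eef_rot: [-90.0, 0.0, -19.8]
ft_force: [-0.2, -0.4, -0.7]
width: 15.7
```

Call:
drive_tool --series '[{"delta_pos": [0,0.001,0],"spin": 0},{"delta_pos": [0,0.0,0],"spin": 0}]'

```text
clock: 7.1
position: [606.1, 38.6, 272.7]
eef_rot: [-90.0, 0.0, -19.8]
ft_force: [0.5, 0.2, -0.1]
width: 15.7
```

Call:
drive_tool --series '[{"delta_pos": [0,0.001,0],"spin": 0},{"delta_pos": [0,0.0,0],"spin": 0}]'

```text
clock: 7.3
position: [606.1, 38.5, 271.6]
eef_rot: [-90.0, 0.0, -19.8]
ft_force: [0.4, -0.0, 0.3]
width: 15.5
```

Call:
drive_tool --series '[{"delta_pos": [0,0.001,0],"spin": 0},{"delta_pos": [0,0.0,0],"spin": 0}]'

```text
clock: 7.5
position: [606.1, 38.5, 270.6]
eef_rot: [-90.0, 0.0, -19.8]
ft_force: [-0.7, -0.1, -0.6]
width: 15.9
```

Call:
drive_tool --series '[{"delta_pos": [0,0.001,0],"spin": 0},{"delta_pos": [0,0.0,0],"spin": 0}]'

```text
clock: 7.7
position: [606.1, 38.5, 269.6]
eef_rot: [-90.0, 0.0, -19.8]
ft_force: [0.6, 0.7, -0.3]
width: 15.7
```

Call:
drive_tool --series '[{"delta_pos": [0,0.001,0],"spin": 0},{"delta_pos": [0,0.0,0],"spin": 0}]'

```text
clock: 7.9
position: [606.1, 38.5, 268.7]
eef_rot: [-90.0, 0.0, -19.8]
ft_force: [-0.5, -0.3, 0.2]
width: 16.1
```

Call:
drive_tool --series '[{"delta_pos": [0,0.001,0],"spin": 0},{"delta_pos": [0,0.0,0],"spin": 0}]'

```text
clock: 8.1
position: [606.3, 38.6, 268.0]
eef_rot: [-90.0, -0.0, -19.8]
ft_force: [-0.4, -0.4, 1.9]
width: 15.5
```

Call:
drive_tool --series '[{"delta_pos": [0,0,0],"spin": 0},{"delta_pos": [0,0,0],"spin": 0},{"delta_pos": [0,0.0005,0],"spin": 0},{"delta_pos": [0,0.0005,0],"spin": 0},{"delta_pos": [0,0.0,0],"spin": 0}]' --gripper 0.13

```text
clock: 8.6
position: [606.5, 38.6, 267.0]
eef_rot: [-90.0, -0.1, -19.8]
ft_force: [0.1, 0.2, 2.7]
width: 12.3
```

Call:
drive_tool --series '[{"delta_pos": [0,0.0005,0],"spin": 0},{"delta_pos": [0,0.0005,0],"spin": 0},{"delta_pos": [0,0.0,0],"spin": 0}]'

```text
clock: 8.9
position: [606.5, 38.5, 266.0]
eef_rot: [-90.0, -0.1, -19.8]
ft_force: [0.9, -0.6, 3.2]
width: 12.0
```

Call:
drive_tool --series '[{"delta_pos": [0,0.0005,0],"spin": 0},{"delta_pos": [0,0.0005,0],"spin": 0},{"delta_pos": [0,0.0,0],"spin": 0}]'

```text
clock: 9.2
position: [606.6, 38.5, 265.1]
eef_rot: [-90.0, -0.1, -19.8]
ft_force: [1.4, -0.6, 4.5]
width: 12.3
```

Call:
drive_tool --series '[{"delta_pos": [0,0.0005,0],"spin": 0},{"delta_pos": [0,0.0005,0],"spin": 0},{"delta_pos": [0,0.0002,0],"spin": 0},{"delta_pos": [0,0.0,0],"spin": 0}]'

```text
clock: 9.6
position: [606.7, 38.4, 264.0]
eef_rot: [-90.0, -0.1, -19.8]
ft_force: [3.1, -1.4, 5.5]
width: 12.2
```

```bash

python3 - <<'E'
from h import *
st()
for i in range(3): print(np.round(r.sense()["ft_force"],2)); r.camera("top")
print(crop("top","t3",[570,70,75],40,9),crop("side","s3",[570,70,75],40,9))
E
```

```text
{'clock': 9.6, 'q': [15.93, 45.54, -37.13, 96.64, 34.45, 49.65, 34.27], 'position': [606.7, 38.45, 263.97], 'eef_rot': [-89.96, -0.1, -19.82], 'ft_force': [3.07, -1.4, 5.51], 'moment': [-0.18, -0.83, -0.01], 'width': 12.21}
[ 3.07 -1.4   5.51]
[ 3.19 -0.12  4.82]
[ 3.22 -1.18  4.94]
[289 219] [293 207]
```

View pics/t3.png

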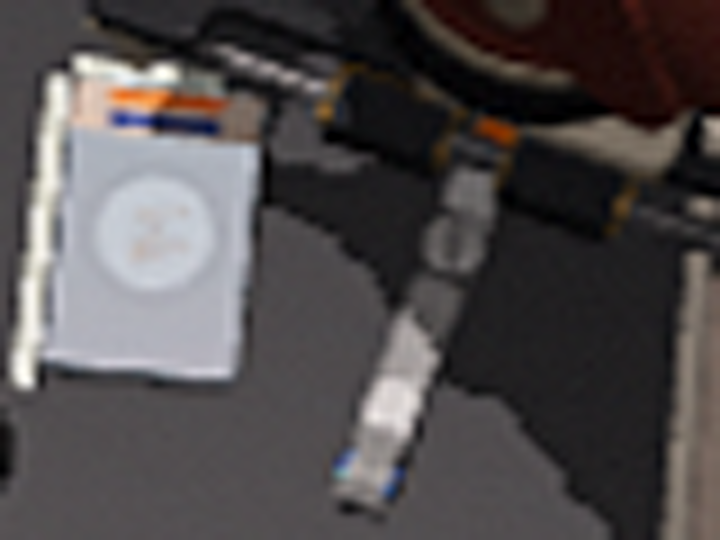

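View pics/s3.png

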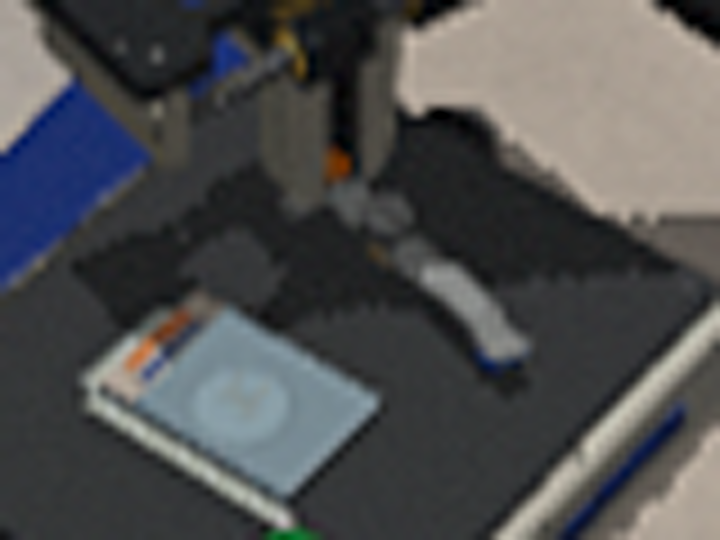

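Call:
drive_tool --series '[{"delta_pos": [0.0004,0,0],"spin": 0},{"delta_pos": [0.0003,0,0],"spin": 0},{"delta_pos": [0,0,0],"spin": 0}]'

```text
clock: 10.15
position: [607.0, 38.4, 263.9]
eef_rot: [-90.0, -0.0, -19.8]
ft_force: [1.7, -0.3, 4.8]
width: 12.1
```

Call:
drive_tool --series '[{"delta_pos": [-4e-05,0,-0.00155],"spin": 0.05},{"delta_pos": [-4e-05,0,-0.00155],"spin": 0.05},{"delta_pos": [-4e-05,0,-0.00155],"spin": 0.05},{"delta_pos": [-4e-05,0,-0.00155],"spin": 0.05},{"delta_pos": [0,0,0],"spin": 0}]'

```text
clock: 10.65
position: [604.3, 32.8, 264.0]
eef_rot: [-90.0, -0.0, -31.3]
ft_force: [2.5, 0.3, 5.7]
width: 12.2
```

Call:
drive_tool --series '[{"delta_pos": [-4e-05,0,-0.00155],"spin": 0.05},{"delta_pos": [-4e-05,0,-0.00155],"spin": 0.05},{"delta_pos": [-4e-05,0,-0.00155],"spin": 0.05},{"delta_pos": [-4e-05,0,-0.00155],"spin": 0.05},{"delta_pos": [0,0,0],"spin": 0}]'

```text
clock: 11.15
position: [600.6, 27.7, 263.9]
eef_rot: [-90.0, -0.0, -42.8]
ft_force: [1.0, -1.1, 5.6]
width: 12.0
```

```bash

python3 - <<'E'
from h import *
st()
print(crop("top","t4",[570,70,75],40,9),crop("side","s4",[570,70,75],40,9))
E
```

```text
{'clock': 11.15, 'q': [13.8, 43.57, -31.12, 97.87, 29.27, 46.81, 16.42], 'position': [600.63, 27.72, 263.95], 'eef_rot': [-89.96, -0.05, -42.8], 'ft_force': [1.01, -1.15, 5.63], 'moment': [-0.14, -0.62, -0.05], 'width': 12.03}
[289 219] [293 207]
```

View pics/t4.png

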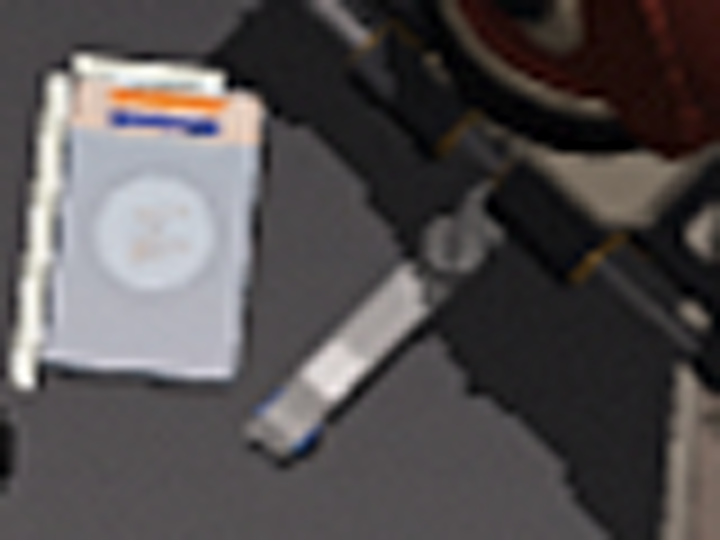

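View pics/s4.png

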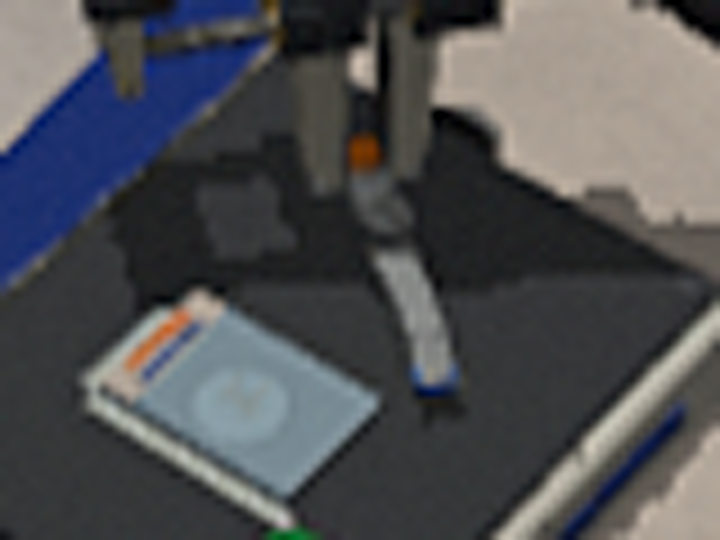

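Call:
drive_tool --series '[{"delta_pos": [0,0.0002,0],"spin": 0},{"delta_pos": [-4e-05,0,-0.00125],"spin": 0.04},{"delta_pos": [-4e-05,0,-0.00125],"spin": 0.04},{"delta_pos": [-4e-05,0,-0.00125],"spin": 0.04},{"delta_pos": [-4e-05,0,-0.00125],"spin": 0.04},{"delta_pos": [-4e-05,0,-0.00125],"spin": 0.04},{"delta_pos": [0,0,0],"spin": 0}]'

```text
clock: 11.95
position: [595.9, 23.5, 263.8]
eef_rot: [-90.0, -0.1, -54.3]
ft_force: [1.6, -0.3, 5.6]
width: 12.1
```

```bash

python3 - <<'E'
from h import *
st()
print(crop("top","t5",[570,70,75],40,9),crop("side","s5",[570,70,75],40,9))
E
```

```text
{'clock': 11.95, 'q': [12.52, 42.58, -28.02, 98.76, 26.6, 45.32, 7.49], 'position': [595.95, 23.47, 263.77], 'eef_rot': [-89.95, -0.05, -54.26], 'ft_force': [1.61, -0.31, 5.63], 'moment': [-0.29, -0.63, 0.05], 'width': 12.13}
[289 219] [293 207]
```

View pics/t5.png

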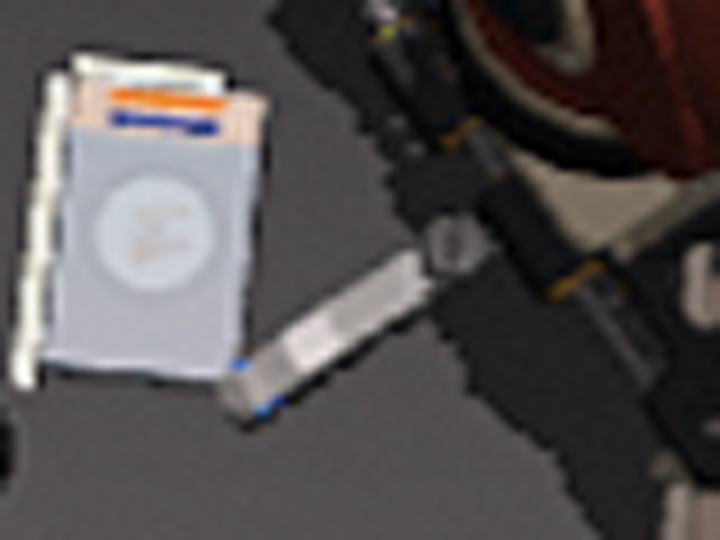

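View pics/s5.png

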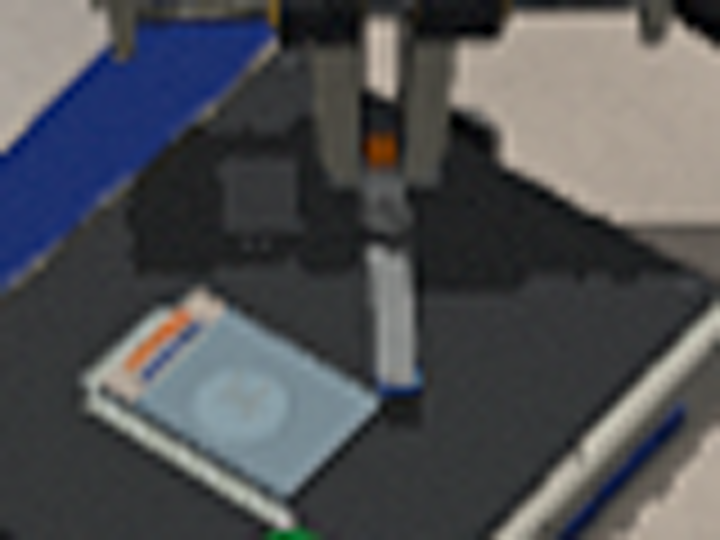

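Call:
drive_tool --series '[{"delta_pos": [0,0.0003,0],"spin": 0},{"delta_pos": [-3e-05,0,-0.00095],"spin": 0.03},{"delta_pos": [-3e-05,0,-0.00095],"spin": 0.03},{"delta_pos": [-3e-05,0,-0.00095],"spin": 0.03},{"delta_pos": [-3e-05,0,-0.00095],"spin": 0.03},{"delta_pos": [-3e-05,0,-0.00095],"spin": 0.03},{"delta_pos": [0,0,0],"spin": 0}]'

```text
clock: 12.75
position: [591.9, 20.9, 263.4]
eef_rot: [-90.0, -0.1, -62.9]
ft_force: [1.5, -1.4, 5.3]
width: 12.0
```

```bash

python3 - <<'E'
from h import *
st()
print(crop("top","t6",[570,70,75],40,9),crop("side","s6",[570,70,75],40,9))
E
```

```text
{'clock': 12.75, 'q': [11.45, 41.87, -25.65, 99.52, 24.55, 44.19, 0.81], 'position': [591.87, 20.91, 263.43], 'eef_rot': [-89.96, -0.06, -62.85], 'ft_force': [1.51, -1.39, 5.31], 'moment': [-0.29, -0.62, -0.06], 'width': 12.04}
[289 219] [293 207]
```

View pics/t6.png

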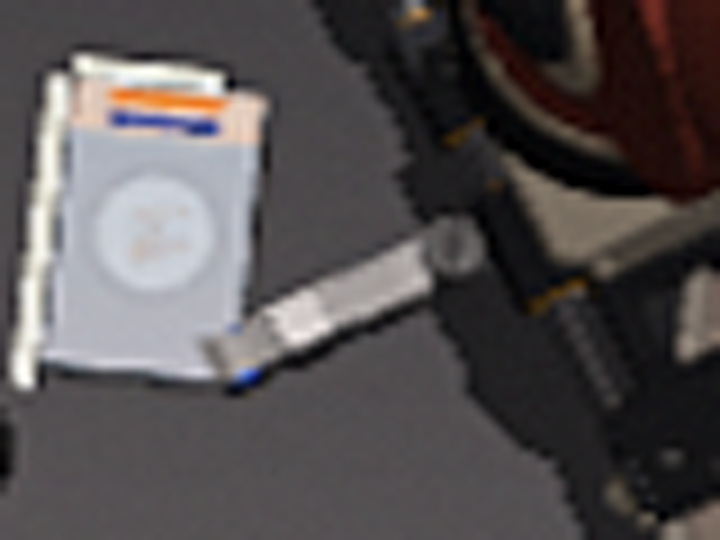

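View pics/s6.png

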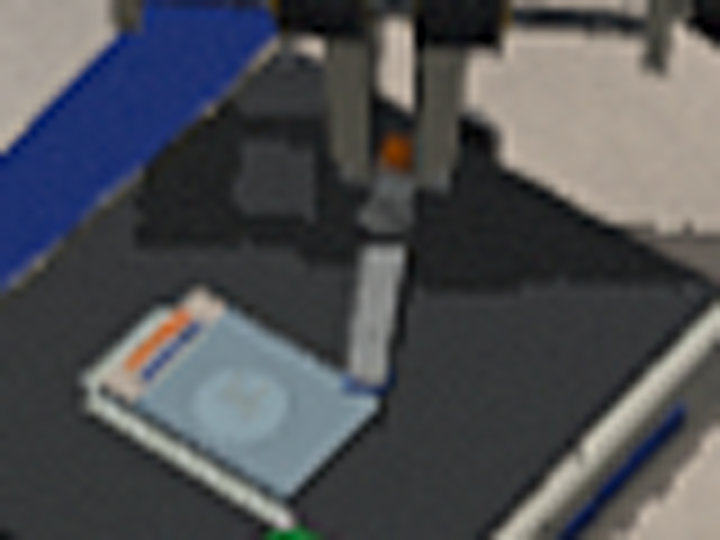

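Call:
drive_tool --series '[{"delta_pos": [-4e-05,0,-0.00125],"spin": 0.04},{"delta_pos": [-4e-05,0,-0.00125],"spin": 0.04},{"delta_pos": [-4e-05,0,-0.00125],"spin": 0.04},{"delta_pos": [-4e-05,0,-0.00125],"spin": 0.04},{"delta_pos": [-4e-05,0,-0.00125],"spin": 0.04},{"delta_pos": [-4e-05,0,-0.00125],"spin": 0.04},{"delta_pos": [0,0,0],"spin": 0}]'

```text
clock: 13.55
position: [584.7, 18.2, 263.4]
eef_rot: [-90.0, -0.1, -76.6]
ft_force: [2.2, -1.5, 5.6]
width: 11.9
```

Call:
drive_tool --series '[{"delta_pos": [-4e-05,0,-0.00125],"spin": 0.04},{"delta_pos": [-4e-05,0,-0.00125],"spin": 0.04},{"delta_pos": [-4e-05,0,-0.00125],"spin": 0.04},{"delta_pos": [-4e-05,0,-0.00125],"spin": 0.04},{"delta_pos": [-4e-05,0,-0.00125],"spin": 0.04},{"delta_pos": [-4e-05,0,-0.00125],"spin": 0.04},{"delta_pos": [-4e-05,0,-0.00125],"spin": 0.037},{"delta_pos": [0,0,0],"spin": 0}]'

```text
clock: 14.35
position: [575.8, 17.5, 263.3]
eef_rot: [-90.0, -0.0, -92.5]
ft_force: [1.5, -1.0, 5.8]
width: 11.8
```

```bash

python3 - <<'E'
from h import *
st()
print(crop("top","t7",[570,70,75],40,9),crop("side","s7",[570,70,75],40,9))
E
```

```text
{'clock': 14.35, 'q': [6.94, 39.54, -17.35, 102.36, 17.01, 40.66, -22.18], 'position': [575.83, 17.48, 263.29], 'eef_rot': [-89.99, -0.05, -92.51], 'ft_force': [1.53, -1.04, 5.8], 'moment': [-0.36, -0.5, -0.07], 'width': 11.79}
[289 219] [293 207]
```

View pics/t7.png

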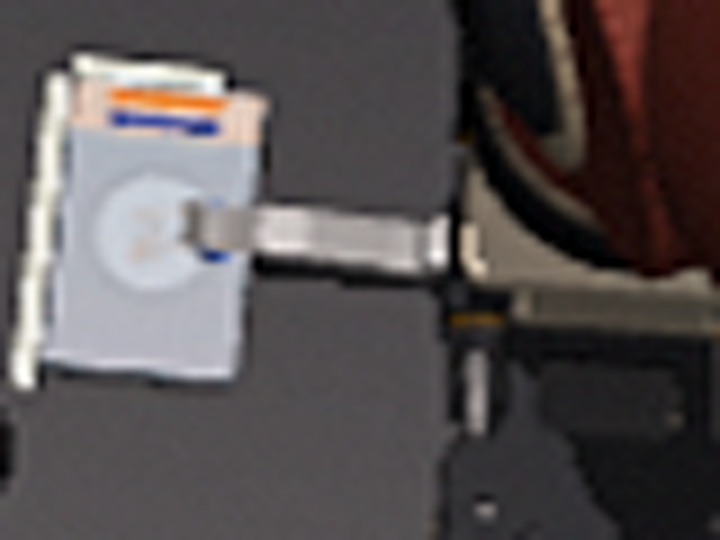

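View pics/s7.png

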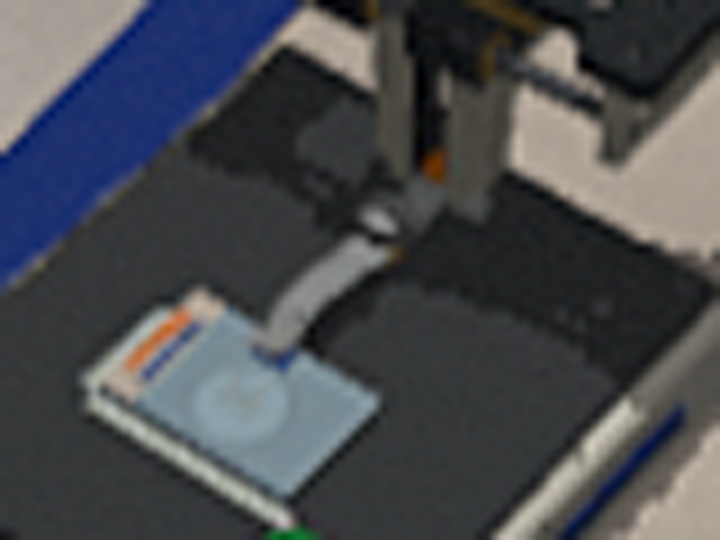

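Call:
drive_tool --series '[{"delta_pos": [0,0,-0.0006],"spin": 0.017},{"delta_pos": [0,0,-0.0006],"spin": 0.017},{"delta_pos": [0,0,0],"spin": 0}]'

```text
clock: 14.75
position: [574.7, 17.6, 263.3]
eef_rot: [-90.0, -0.0, -94.4]
ft_force: [0.9, -1.4, 6.0]
width: 12.2
```

```bash

python3 - <<'E'
from h import *
st()
im,K,R,t=cam("top","top8"); 
a=im[195:255,250:310]; cv2.imwrite("pics/t8.png",cv2.resize(a,None,fx=10,fy=10,interpolation=cv2.INTER_CUBIC)[:,:,::-1])
# strip edges per column: bright grey vs dark
g=im.astype(int).sum(2)/3
for u in range(272,300): print(u,g[214:230,u].astype(int).tolist())
E
```

```text
{'clock': 14.75, 'q': [6.61, 39.4, -16.82, 102.56, 16.5, 40.44, -23.68], 'position': [574.7, 17.61, 263.27], 'eef_rot': [-89.98, -0.03, -94.44], 'ft_force': [0.92, -1.44, 6.0], 'moment': [-0.35, -0.46, -0.08], 'width': 12.19}
272 [169, 157, 77, 170, 182, 176, 182, 183, 184, 185, 184, 184, 183, 186, 184, 189]
273 [161, 164, 90, 168, 186, 183, 185, 185, 184, 185, 184, 186, 185, 188, 190, 193]
274 [149, 147, 115, 178, 191, 187, 190, 191, 193, 192, 193, 193, 195, 182, 177, 174]
275 [140, 143, 152, 193, 185, 176, 169, 154, 160, 152, 147, 152, 157, 131, 121, 112]
276 [140, 140, 114, 142, 122, 120, 104, 73, 81, 62, 52, 59, 64, 68, 69, 72]
277 [171, 176, 74, 9, 7, 61, 73, 71, 74, 74, 76, 75, 77, 76, 77, 78]
278 [207, 215, 107, 25, 18, 71, 78, 76, 76, 77, 80, 78, 78, 79, 77, 78]
279 [206, 219, 114, 27, 18, 73, 80, 77, 76, 77, 76, 78, 79, 79, 79, 77]
280 [199, 215, 130, 35, 19, 74, 80, 77, 78, 76, 77, 79, 78, 79, 79, 78]
281 [199, 215, 166, 59, 16, 73, 80, 77, 78, 79, 78, 77, 79, 79, 78, 78]
282 [193, 204, 175, 63, 15, 53, 77, 80, 79, 78, 77, 76, 77, 78, 77, 78]
283 [174, 180, 169, 65, 20, 20,
[... 508 characters left out ...]
, 71, 80, 78, 75, 77, 78, 78, 80, 77, 81]
291 [161, 158, 162, 173, 118, 37, 50, 76, 78, 76, 75, 76, 79, 77, 77, 77]
292 [165, 165, 166, 176, 152, 53, 15, 72, 81, 76, 76, 78, 79, 78, 77, 80]
293 [167, 172, 170, 181, 171, 64, 14, 72, 79, 78, 76, 77, 77, 78, 78, 78]
294 [169, 173, 173, 183, 193, 80, 15, 73, 80, 76, 76, 76, 76, 78, 78, 78]
295 [156, 142, 135, 138, 135, 67, 23, 74, 81, 76, 80, 78, 77, 79, 78, 79]
296 [165, 154, 153, 169, 87, 47, 28, 55, 79, 83, 83, 79, 83, 81, 80, 80]
297 [203, 194, 195, 219, 145, 47, 14, 17, 54, 57, 57, 59, 64, 63, 76, 83]
298 [154, 108, 102, 111, 97, 40, 21, 28, 32, 15, 38, 35, 25, 23, 54, 62]
299 [37, 19, 36, 25, 58, 39, 29, 44, 54, 29, 61, 52, 31, 38, 36, 48]
```

View pics/t8.png

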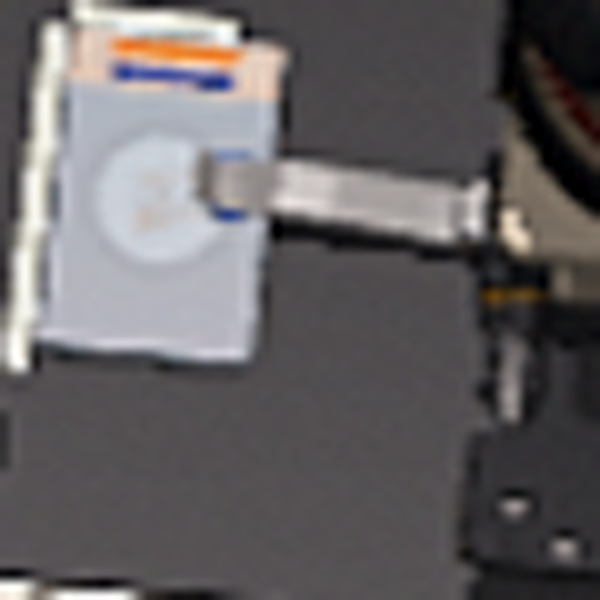

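```bash

python3 - <<'E'
from h import *
im,K,R,t=cam("side"); 
u=proj([578,75,75],K,R,t)[0].astype(int); print(u)
a=im[u[1]-30:u[1]+30,u[0]-35:u[0]+35]; cv2.imwrite("pics/s8.png",cv2.resize(a,None,fx=11,fy=11,interpolation=cv2.INTER_CUBIC)[:,:,::-1])
tim,tK,tR,tt=cam("top")
print(unproj([273.15,213.35],tK,tR,tt,71),unproj([273.15,213.35],tK,tR,tt,75))
c,s=np.cos(np.radians(-4.75)),np.sin(np.radians(-4.75))
V=lambda p:np.array([580.9+c*p[0]-s*p[1],99.1+s*p[0]+c*p[1],p[2]])
for p in [(0,-50,86),(0,10,60),(0,10,70),(0,27,68),(-38,2,68),(38,2,68),(38,52,68),(-38,52,68)]: print(p,V(p),proj(V(p),tK,tR,tt),proj(V(p),K,R,t))
E
```

```text
[290 207]
[[584.85425005 107.15847002  71.        ]] [[584.02838021 107.09999432  75.        ]]
(0, -50, 86) [576.75958962  49.27172488  86.        ] [[298.36624254 216.04674213]] [[295.70749996 200.00125067]]
(0, 10, 60) [581.72808208 109.06565502  60.        ] [[272.35007819 215.58508026]] [[282.99219349 218.12332935]]
(0, 10, 70) [581.72808208 109.06565502  70.        ] [[272.30047538 214.73684121]] [[282.96238316 215.89294175]]
(0, 27, 68) [583.1358216  126.00726857  68.        ] [[265.05145257 214.15657508]] [[279.26728497 219.91883511]]
(-38, 2, 68) [543.19612732 104.23984289  68.        ] [[273.98666148 231.3139184 ]] [[295.14000602 220.93567381]]
(38, 2, 68) [618.93510551  97.94641912  68.        ] [[277.44030033 199.47793712]] [[274.50891388 208.57373215]]
(38, 52, 68) [623.07551589 147.77469424  68.        ] [[256.27369297 197.30156515]] [[263.47176542 218.90694209]]
(-38, 52, 68) [547.3365377  154.06811802  68.        ] [[252.46336841 229.07127364]] [[284.25506053 231.81089359]]
```

View pics/s8.png

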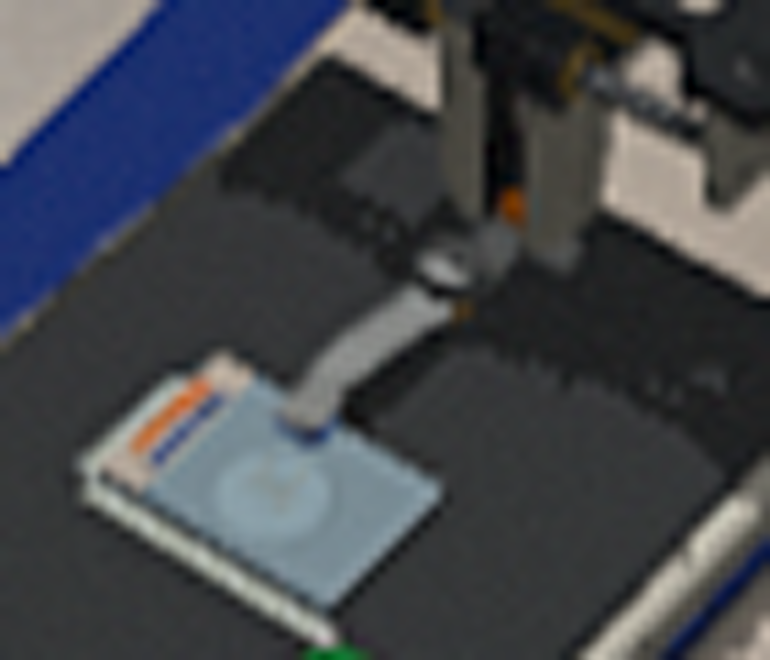

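Call:
drive_tool --series '[{"delta_pos": [0,0,0.0006],"spin": -0.018},{"delta_pos": [0,0,0.0006],"spin": -0.018},{"delta_pos": [0,0,0],"spin": 0}]'

```text
clock: 15.2
position: [575.4, 17.6, 263.2]
eef_rot: [-90.1, -0.0, -92.3]
ft_force: [0.7, -0.8, 6.9]
width: 12.0
```

```bash

cat > look.py <<'E'
from h import *
import sys
n=sys.argv[1]; st()
im,K,R,t=cam("top"); 
a=im[195:240,250:310]; cv2.imwrite(f"pics/t{n}.png",cv2.resize(a,None,fx=13,fy=13,interpolation=cv2.INTER_CUBIC)[:,:,::-1])
g=im.astype(int).sum(2)/3
# lower strip edge
us=np.arange(279,294); vs=[]
for u in us:
    col=g[210:226,u]; k=[i for i in range(len(col)-1) if col[i]>=110>col[i+1]][-1:]; 
    vs.append(210+k[0]+(col[k[0]]-110)/(col[k[0]]-col[k[0]+1]) if k else np.nan)
vs=np.array(vs); ok=~np.isnan(vs); p=np.polyfit(us[ok],vs[ok],1); print("lower edge slope deg",np.degrees(np.arctan(p[0])),"v@286",np.polyval(p,286))
hsv=cv2.cvtColor(im,cv2.COLOR_RGB2HSV).astype(int); B=(hsv[...,0]>100)&(hsv[...,0]<130)&(hsv[...,1]>90); B[:205]=0;B[:,:266]=0;B[225:]=0;B[:,285:]=0
ys,xs=np.nonzero(B); print("blue",list(zip(xs.tolist(),ys.tolist())))
im,K,R,t=cam("side"); 
a=im[177:237,255:325]; cv2.imwrite(f"pics/s{n}.png",cv2.resize(a,None,fx=11,fy=11,interpolation=cv2.INTER_CUBIC)[:,:,::-1])
E
python3 look.py 9
```

```text
{'clock': 15.2, 'q': [6.99, 39.55, -17.44, 102.39, 17.03, 40.75, -22.05], 'position': [575.45, 17.63, 263.18], 'eef_rot': [-90.09, -0.03, -92.34], 'ft_force': [0.69, -0.81, 6.91], 'moment': [-0.35, -0.25, -0.06], 'width': 12.01}
lower edge slope deg 8.855514239405913 v@286 217.31002382552242
blue [(271, 216), (272, 216), (273, 216), (274, 216)]
```

View pics/t9.png

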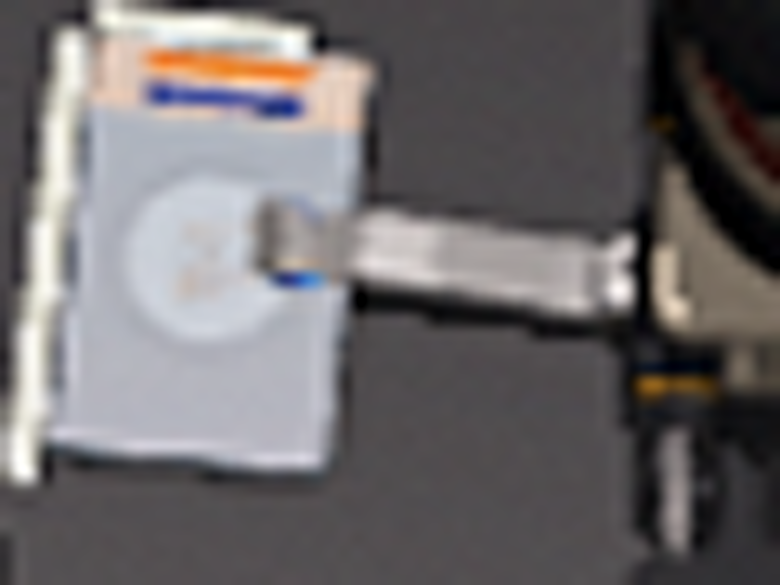

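View pics/s9.png

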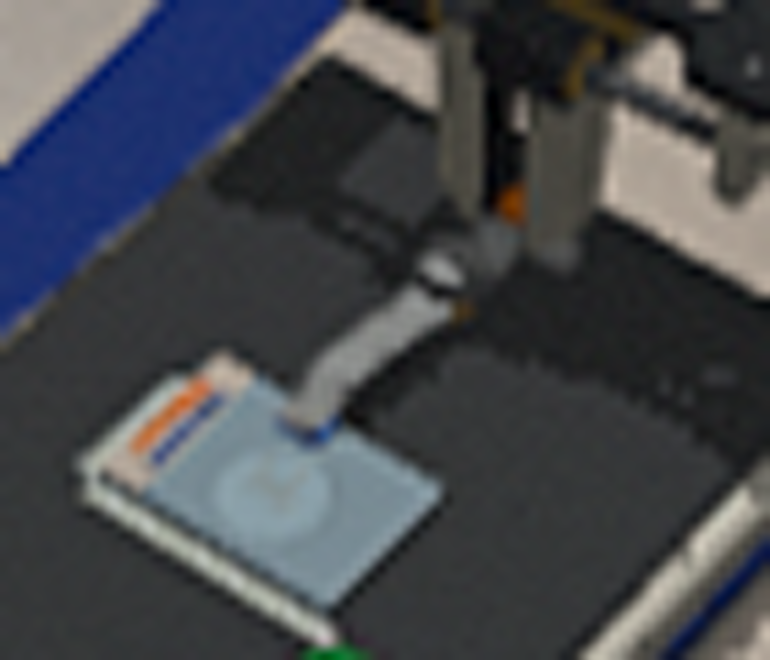

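Call:
drive_tool --series '[{"delta_pos": [-6e-05,-0.00025,0],"spin": 0},{"delta_pos": [-6e-05,-0.00025,0],"spin": 0},{"delta_pos": [-6e-05,-0.00025,0],"spin": 0},{"delta_pos": [-6e-05,-0.00025,0],"spin": 0},{"delta_pos": [-6e-05,-0.00025,0],"spin": 0},{"delta_pos": [-6e-05,-0.00025,0],"spin": 0},{"delta_pos": [-6e-05,-0.00025,0],"spin": 0},{"delta_pos": [-6e-05,-0.00025,0],"spin": 0}]'

```text
clock: 16.1
position: [575.5, 18.0, 264.7]
eef_rot: [-90.1, -0.0, -92.3]
ft_force: [0.9, -2.6, 2.9]
width: 11.9
```

Call:
drive_tool --series '[{"delta_pos": [-6e-05,-0.00025,0],"spin": 0},{"delta_pos": [-6e-05,-0.00025,0],"spin": 0},{"delta_pos": [-6e-05,-0.00025,0],"spin": 0},{"delta_pos": [-6e-05,-0.00025,0],"spin": 0},{"delta_pos": [-6e-05,-0.00025,0],"spin": 0},{"delta_pos": [-6e-05,-0.00025,0],"spin": 0}]'

```text
clock: 16.7
position: [575.6, 19.2, 266.3]
eef_rot: [-90.1, 0.0, -92.3]
ft_force: [-0.7, 0.4, -0.7]
width: 12.2
```

```bash
python3 look.py 10
```

```text
{'clock': 16.7, 'q': [6.95, 39.32, -17.61, 102.23, 16.9, 41.1, -22.02], 'position': [575.61, 19.24, 266.3], 'eef_rot': [-90.07, 0.03, -92.26], 'ft_force': [-0.71, 0.37, -0.7], 'moment': [0.01, -0.01, -0.02], 'width': 12.24}
lower edge slope deg 8.876549062309914 v@286 217.42870583745372
blue [(271, 216), (272, 216), (273, 216), (273, 217)]
```

View pics/t10.png

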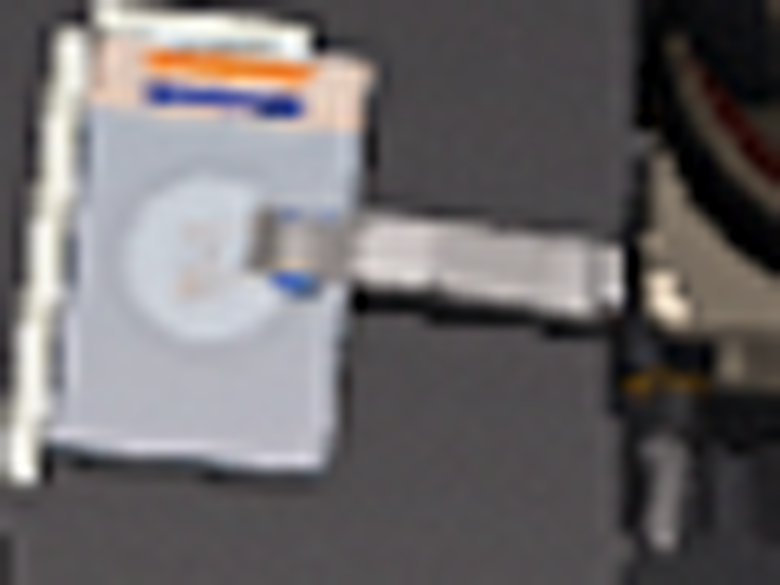

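View pics/s10.png

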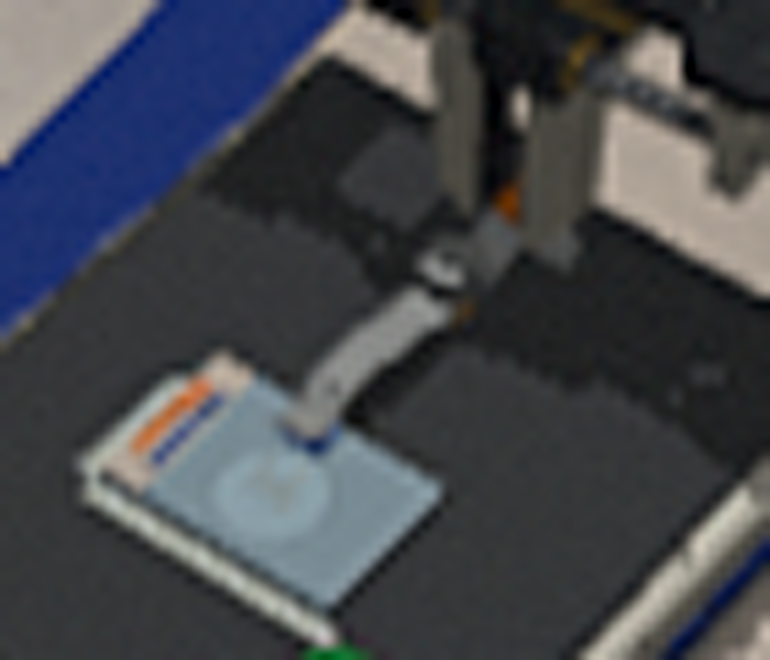

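Call:
drive_tool --series '[{"delta_pos": [0,0,0],"spin": 0},{"delta_pos": [0,-0.0005,0],"spin": 0},{"delta_pos": [0,-0.0005,0],"spin": 0},{"delta_pos": [0,-0.001,0],"spin": 0},{"delta_pos": [0,-0.002,0],"spin": 0},{"delta_pos": [0,-0.005,0],"spin": 0},{"delta_pos": [0,-0.01,0],"spin": 0},{"delta_pos": [0,-0.015,0],"spin": 0},{"delta_pos": [0,-0.02,0],"spin": 0},{"delta_pos": [0,-0.01,0],"spin": 0}]' --gripper 0.22

```text
clock: 17.8
position: [576.3, 19.1, 333.0]
eef_rot: [-89.8, 0.0, -92.3]
ft_force: [-0.4, 0.0, 0.2]
width: 20.6
```

```bash
python3 look.py 11
```

```text
{'clock': 17.8, 'q': [8.32, 34.35, -19.6, 98.82, 14.5, 49.12, -19.92], 'position': [576.35, 19.06, 332.97], 'eef_rot': [-89.8, 0.03, -92.29], 'ft_force': [-0.38, 0.05, 0.21], 'moment': [-0.04, -0.1, 0.01], 'width': 20.59}
lower edge slope deg 8.88021624665992 v@286 217.44352784268187
blue [(271, 216), (272, 216), (273, 216)]
```

View pics/t11.png

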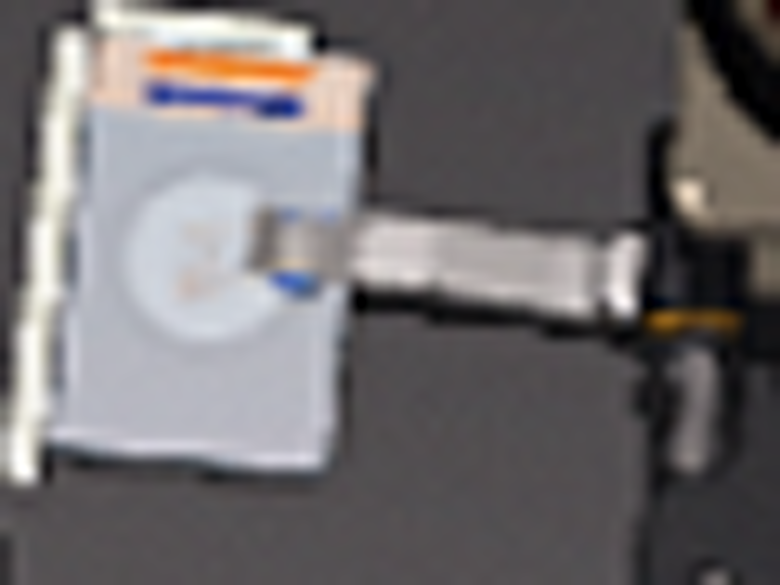

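View pics/s11.png

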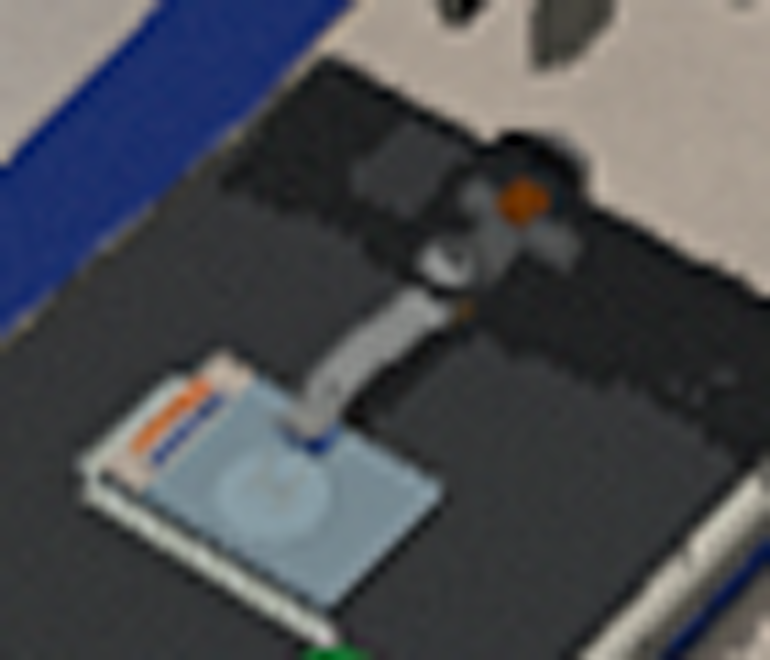

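Call:
drive_tool --series '[{"delta_pos": [-0.032,0,-0.0166],"spin": 0},{"delta_pos": [-0.032,0,-0.0166],"spin": 0},{"delta_pos": [-0.032,0,-0.0166],"spin": 0},{"delta_pos": [-0.032,0,-0.0166],"spin": 0},{"delta_pos": [-0.032,0,-0.0166],"spin": 0},{"delta_pos": [0,0.02,0],"spin": 0},{"delta_pos": [0,0.014,0],"spin": 0},{"delta_pos": [0,0.01,0],"spin": 0},{"delta_pos": [0,0,0],"spin": 0}]' --gripper 0.43

```text
clock: 18.8
position: [498.9, 181.6, 284.9]
eef_rot: [-90.2, -0.1, -92.3]
ft_force: [-0.5, -0.1, 0.3]
width: 39.7
```

```bash
python3 - <<'E'
from h import *
st()
print(crop("top","t12",[545,140,75],60,6),crop("side","s12",[530,160,85],40,9))
E
```

```text
{'clock': 18.8, 'q': [-10.61, 34.72, -17.84, 108.6, 15.97, 39.32, -40.25], 'position': [498.86, 181.58, 284.87], 'eef_rot': [-90.2, -0.1, -92.3], 'ft_force': [-0.53, -0.12, 0.31], 'moment': [-0.08, -0.09, 0.0], 'width': 39.73}
[258 229] [288 232]
```

View pics/t12.png

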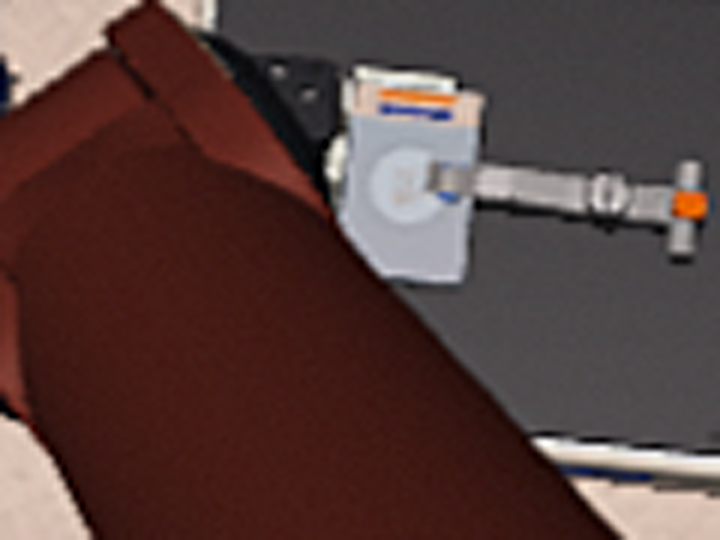

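View pics/s12.png

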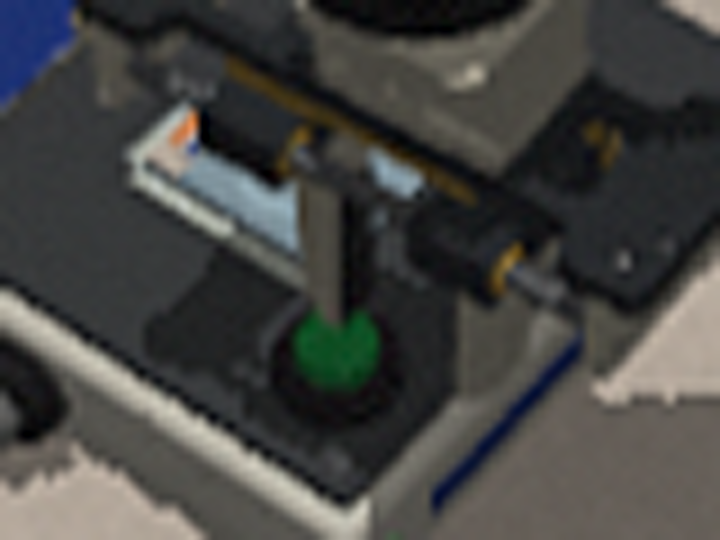

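Call:
drive_tool --series '[{"delta_pos": [0,0.006,0],"spin": 0},{"delta_pos": [0,0.004,0],"spin": 0},{"delta_pos": [0,0.002,0],"spin": 0},{"delta_pos": [0,0.001,0],"spin": 0},{"delta_pos": [0,0,0],"spin": 0}]'

```text
clock: 19.4
position: [499.4, 182.1, 273.6]
eef_rot: [-90.0, 0.0, -92.3]
ft_force: [-0.7, 0.4, -0.6]
width: 40.1
```

Call:
drive_tool --series '[{"delta_pos": [0,0.001,0],"spin": 0},{"delta_pos": [0,0.001,0],"spin": 0},{"delta_pos": [0,0.001,0],"spin": 0},{"delta_pos": [0,0.001,0],"spin": 0},{"delta_pos": [0,0.001,0],"spin": 0},{"delta_pos": [0,0,0],"spin": 0}]'

```text
clock: 20.0
position: [499.4, 182.1, 268.5]
eef_rot: [-90.0, 0.0, -92.3]
ft_force: [0.4, -0.2, -0.2]
width: 39.8
```

Call:
drive_tool --series '[{"delta_pos": [0,0.001,0],"spin": 0},{"delta_pos": [0,0.001,0],"spin": 0},{"delta_pos": [0,0,0],"spin": 0}]'

```text
clock: 20.3
position: [499.4, 182.1, 266.7]
eef_rot: [-90.0, 0.0, -92.3]
ft_force: [-0.4, -0.1, 2.9]
width: 39.6
```

Call:
drive_tool --series '[{"delta_pos": [0,0.001,0],"spin": 0},{"delta_pos": [0,0.001,0],"spin": 0},{"delta_pos": [0,0.001,0],"spin": 0},{"delta_pos": [0,0.001,0],"spin": 0},{"delta_pos": [0,0,0],"spin": 0}]'

```text
clock: 20.8
position: [499.4, 182.1, 262.7]
eef_rot: [-90.0, 0.0, -92.3]
ft_force: [-1.5, -0.0, 4.3]
width: 40.0
```

Call:
drive_tool --series '[{"delta_pos": [0,0.001,0],"spin": 0},{"delta_pos": [0,0.0005,0],"spin": 0},{"delta_pos": [0,0,0],"spin": 0}]'

```text
clock: 21.1
position: [499.3, 182.2, 262.3]
eef_rot: [-90.0, -0.0, -92.3]
ft_force: [-2.3, -1.5, 11.6]
width: 39.8
```

Call:
drive_tool --series '[{"delta_pos": [0,0.0005,0],"spin": 0},{"delta_pos": [0,0.0005,0],"spin": 0},{"delta_pos": [0,0,0],"spin": 0}]'

```text
clock: 21.4
position: [499.3, 182.2, 262.1]
eef_rot: [-89.9, -0.0, -92.3]
ft_force: [-3.4, -1.8, 16.6]
width: 39.8
```

Call:
drive_tool --series '[{"delta_pos": [0,-0.001,0],"spin": 0},{"delta_pos": [0,-0.002,0],"spin": 0},{"delta_pos": [0,-0.003,0],"spin": 0},{"delta_pos": [0,-0.005,0],"spin": 0},{"delta_pos": [0,-0.015,0],"spin": 0},{"delta_pos": [0,-0.025,0],"spin": 0},{"delta_pos": [0,-0.02,0],"spin": 0}]'

```text
clock: 22.1
position: [499.4, 182.0, 331.6]
eef_rot: [-90.0, 0.0, -92.3]
ft_force: [-0.1, 0.4, -0.3]
width: 39.9
```

Call:
drive_tool --series '[{"delta_pos": [0.032,0,0.01648],"spin": 0},{"delta_pos": [0.032,0,0.01648],"spin": 0},{"delta_pos": [0.032,0,0.01648],"spin": 0},{"delta_pos": [0.032,0,0.01648],"spin": 0},{"delta_pos": [0.032,0,0.01648],"spin": 0},{"delta_pos": [0,0.02,0],"spin": 0.02},{"delta_pos": [0,0.02,0],"spin": 0},{"delta_pos": [0,0.006,0],"spin": 0},{"delta_pos": [0,0,0],"spin": 0}]' --gripper 0.17

```text
clock: 23.0
position: [574.9, 19.0, 284.0]
eef_rot: [-90.2, -0.0, -93.4]
ft_force: [-0.3, -0.0, 0.1]
width: 15.7
```

```bash
python3 look.py 13; python3 - <<'E'
from h import *
crop("side","s13b",[575,25,95],40,9)
E
```

```text
{'clock': 23.0, 'q': [7.23, 37.87, -17.99, 101.53, 16.02, 43.27, -22.38], 'position': [574.93, 18.99, 283.96], 'eef_rot': [-90.16, -0.0, -93.41], 'ft_force': [-0.28, -0.02, 0.11], 'moment': [-0.01, -0.03, 0.03], 'width': 15.66}
lower edge slope deg 8.859004156770602 v@286 217.42918350875706
blue [(271, 216), (272, 216), (273, 216), (273, 217)]
```

View pics/t13.png

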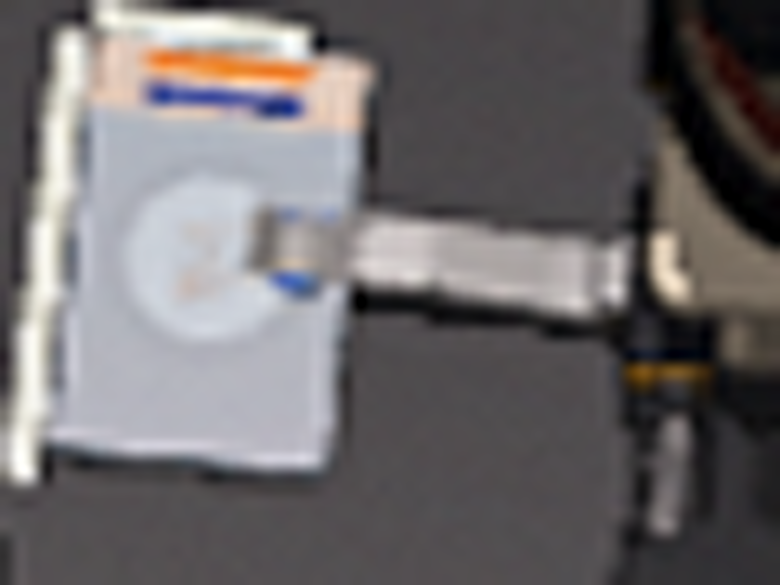

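View pics/s13b.png

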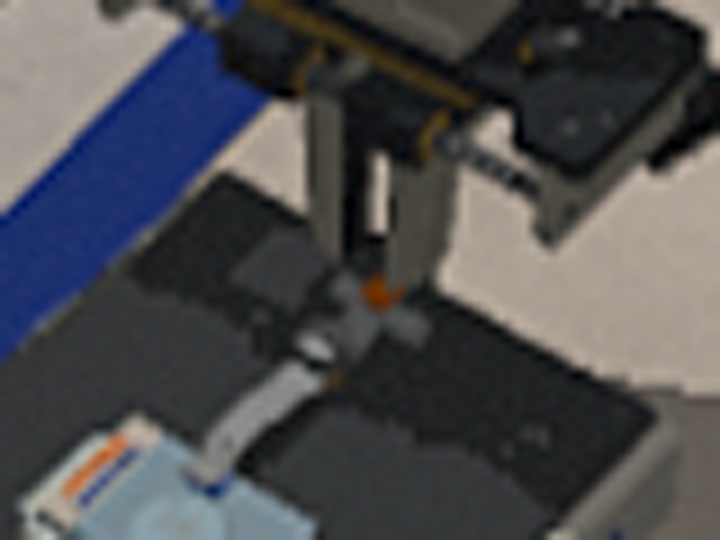

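Call:
drive_tool --series '[{"delta_pos": [0,0.005,0],"spin": 0},{"delta_pos": [0,0.005,0],"spin": 0},{"delta_pos": [0,0.004,0],"spin": 0},{"delta_pos": [0,0.002,0],"spin": 0},{"delta_pos": [0,0,0],"spin": 0}]'

```text
clock: 23.65
position: [575.2, 18.9, 268.6]
eef_rot: [-90.0, -0.0, -93.4]
ft_force: [0.6, -0.1, 0.3]
width: 15.7
```

Call:
drive_tool --series '[{"delta_pos": [0,0.001,0],"spin": 0},{"delta_pos": [0,0.0005,0],"spin": 0},{"delta_pos": [0,0,0],"spin": 0}]'

```text
clock: 23.95
position: [575.3, 18.9, 267.6]
eef_rot: [-90.0, 0.0, -93.4]
ft_force: [0.1, 0.2, -0.3]
width: 15.9
```

Call:
drive_tool --series '[{"delta_pos": [0,0.0005,0],"spin": 0},{"delta_pos": [0,0.0005,0],"spin": 0},{"delta_pos": [0,0,0],"spin": 0}]'

```text
clock: 24.25
position: [575.3, 18.9, 266.5]
eef_rot: [-90.0, 0.0, -93.4]
ft_force: [-0.4, -0.9, -0.1]
width: 16.1
```

Call:
drive_tool --series '[{"delta_pos": [0,0.0005,0],"spin": 0},{"delta_pos": [0,0.0005,0],"spin": 0},{"delta_pos": [0,0,0],"spin": 0}]'

```text
clock: 24.55
position: [575.3, 18.9, 265.5]
eef_rot: [-90.0, 0.0, -93.4]
ft_force: [-0.5, -0.5, -0.5]
width: 15.9
```

Call:
drive_tool --series '[{"delta_pos": [0,0.0005,0],"spin": 0},{"delta_pos": [0,0.0005,0],"spin": 0},{"delta_pos": [0,0,0],"spin": 0}]'

```text
clock: 24.85
position: [575.4, 19.0, 264.8]
eef_rot: [-90.0, 0.0, -93.4]
ft_force: [-0.9, -0.9, 1.7]
width: 16.2
```

Call:
drive_tool --series '[{"delta_pos": [0,0.0005,0],"spin": 0},{"delta_pos": [0,0,0],"spin": 0}]'

```text
clock: 25.05
position: [575.3, 18.9, 264.5]
eef_rot: [-90.0, -0.0, -93.4]
ft_force: [-1.4, -0.1, 4.9]
width: 16.0
```

Call:
drive_tool --series '[{"delta_pos": [0.0001,0.0005,0],"spin": 0},{"delta_pos": [0.0001,0.0005,0],"spin": 0},{"delta_pos": [0,0,0],"spin": 0}]'

```text
clock: 25.35
position: [575.3, 18.7, 263.4]
eef_rot: [-90.0, 0.0, -93.4]
ft_force: [-0.6, -1.2, 4.9]
width: 16.0
```

Call:
drive_tool --series '[{"delta_pos": [0.0001,0.0005,0],"spin": 0},{"delta_pos": [0,0,0],"spin": 0}]'

```text
clock: 25.55
position: [575.4, 18.7, 263.2]
eef_rot: [-90.0, 0.0, -93.4]
ft_force: [-1.9, -0.3, 6.9]
width: 15.1
```

Call:
drive_tool --series '[{"delta_pos": [0,0,0],"spin": 0},{"delta_pos": [0,0,0],"spin": 0},{"delta_pos": [0,0,0],"spin": 0}]' --gripper 0.13

```text
clock: 25.85
position: [575.6, 18.7, 263.2]
eef_rot: [-89.9, 0.0, -93.4]
ft_force: [-1.5, -0.1, 6.6]
width: 12.4
```

```bash
python3 look.py 14
```

```text
{'clock': 25.85, 'q': [6.77, 39.51, -17.25, 102.43, 16.88, 40.51, -23.11], 'position': [575.61, 18.7, 263.22], 'eef_rot': [-89.91, 0.02, -93.44], 'ft_force': [-1.53, -0.1, 6.58], 'moment': [-0.07, 0.16, -0.03], 'width': 12.36}
lower edge slope deg 8.168461462162982 v@286 217.40387276928266
blue [(271, 216), (272, 216), (273, 216)]
```

View pics/t14.png

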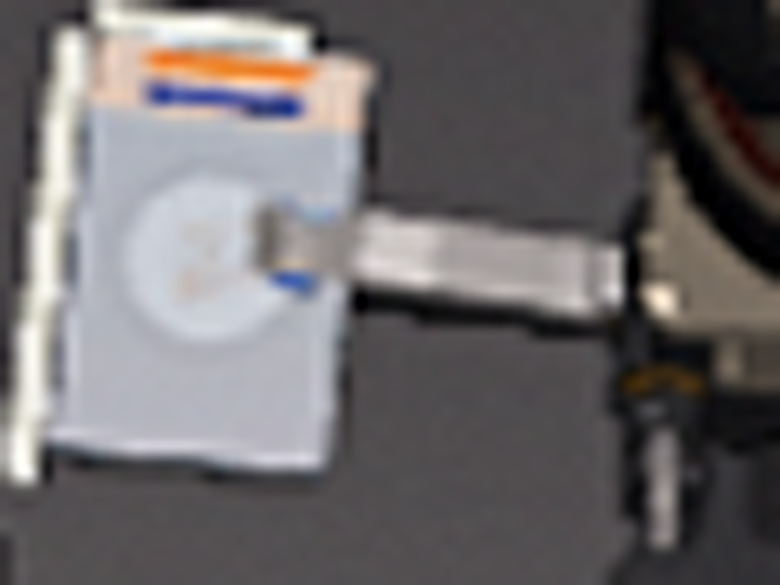

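View pics/s14.png

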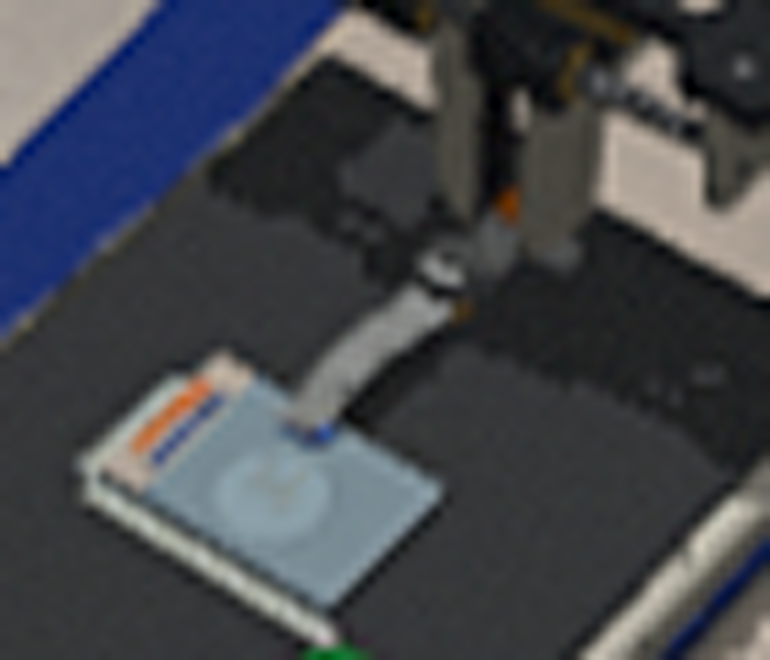

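Call:
drive_tool --series '[{"delta_pos": [-2e-05,0,0.00122],"spin": -0.04},{"delta_pos": [-2e-05,0,0.00122],"spin": -0.04},{"delta_pos": [-2e-05,0,0.00122],"spin": -0.04},{"delta_pos": [-2e-05,0,0.00122],"spin": -0.04},{"delta_pos": [0,0,0],"spin": 0}]'

```text
clock: 26.45
position: [580.6, 18.8, 263.2]
eef_rot: [-89.9, 0.0, -84.2]
ft_force: [-1.8, -0.1, 7.5]
width: 12.1
```

Call:
drive_tool --series '[{"delta_pos": [-2e-05,0,0.00122],"spin": -0.04},{"delta_pos": [-2e-05,0,0.00122],"spin": -0.04},{"delta_pos": [-2e-05,0,0.00122],"spin": -0.04},{"delta_pos": [-2e-05,0,0.00122],"spin": -0.04},{"delta_pos": [0,0,0],"spin": 0}]'

```text
clock: 26.95
position: [585.3, 19.7, 263.2]
eef_rot: [-89.9, 0.0, -75.1]
ft_force: [-1.6, -0.6, 6.3]
width: 12.3
```

```bash
python3 look.py 15 2>&1 | head -1;python3 - <<'E'
from h import *
crop("top","t15",[570,70,75],40,9);crop("side","s15",[570,70,75],40,9)
E
```

```text
{'clock': 26.95, 'q': [9.78, 40.89, -22.46, 100.7, 21.65, 42.62, -8.9], 'position': [585.34, 19.67, 263.21], 'eef_rot': [-89.91, 0.0, -75.06], 'ft_force': [-1.55, -0.63, 6.31], 'moment': [-0.1, 0.16, 0.01], 'width': 12.33}
```

View pics/t15.png

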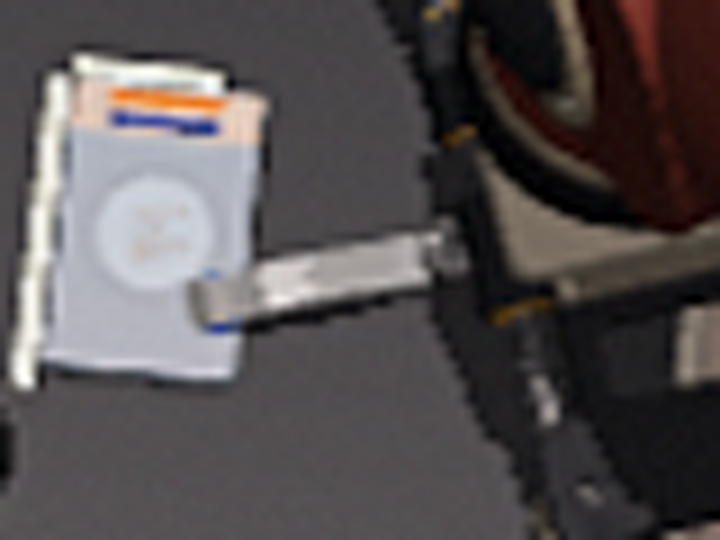

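View pics/s15.png

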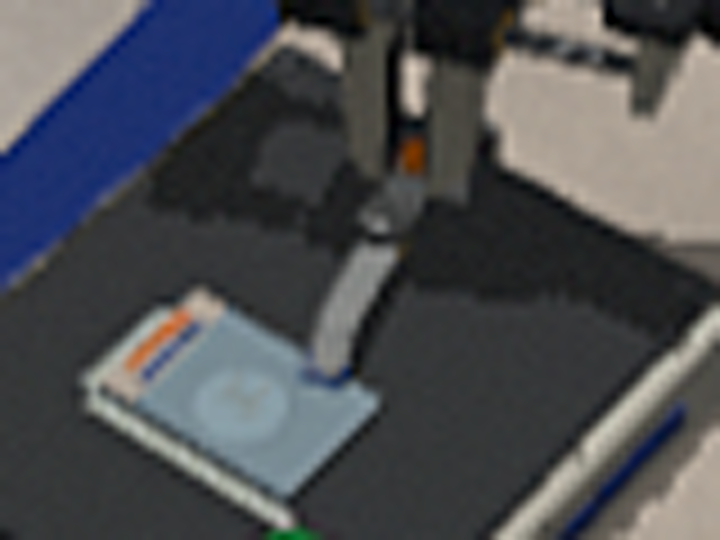

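Call:
drive_tool --series '[{"delta_pos": [-2e-05,0,0.00122],"spin": -0.04},{"delta_pos": [-2e-05,0,0.00122],"spin": -0.04},{"delta_pos": [-2e-05,0,0.00122],"spin": -0.04},{"delta_pos": [-2e-05,0,0.00122],"spin": -0.04},{"delta_pos": [-2e-05,0,0.00122],"spin": -0.04},{"delta_pos": [-2e-05,0,0.00122],"spin": -0.04},{"delta_pos": [0,0,0],"spin": 0}]'

```text
clock: 27.85
position: [592.0, 22.4, 263.2]
eef_rot: [-89.9, -0.0, -61.3]
ft_force: [-1.2, -0.3, 6.1]
width: 11.7
```

Call:
drive_tool --series '[{"delta_pos": [-2e-05,0,0.00122],"spin": -0.04},{"delta_pos": [-2e-05,0,0.00122],"spin": -0.04},{"delta_pos": [-2e-05,0,0.00122],"spin": -0.04},{"delta_pos": [-2e-05,0,0.00122],"spin": -0.04},{"delta_pos": [-2e-05,0,0.00122],"spin": -0.04},{"delta_pos": [-2e-05,0,0.00122],"spin": -0.04},{"delta_pos": [0,0,0],"spin": 0}]'

```text
clock: 28.55
position: [597.9, 26.6, 263.1]
eef_rot: [-90.0, -0.0, -47.6]
ft_force: [-0.6, -0.5, 6.8]
width: 12.2
```

Call:
drive_tool --series '[{"delta_pos": [-2e-05,0,0.00122],"spin": -0.04},{"delta_pos": [-2e-05,0,0.00122],"spin": -0.04},{"delta_pos": [-2e-05,0,0.00122],"spin": -0.04},{"delta_pos": [-2e-05,0,0.00122],"spin": -0.04},{"delta_pos": [-2e-05,0,0.00122],"spin": -0.04},{"delta_pos": [-2e-05,0,0.00122],"spin": -0.04},{"delta_pos": [-2e-05,0,0.00122],"spin": -0.04},{"delta_pos": [-2e-05,0,0.00122],"spin": -0.04},{"delta_pos": [-2e-05,0,0.00122],"spin": -0.04},{"delta_pos": [0,0,0],"spin": 0}]'

```text
clock: 29.55
position: [604.3, 35.2, 263.1]
eef_rot: [-90.0, 0.0, -26.9]
ft_force: [-1.4, -1.0, 6.7]
width: 12.1
```

```bash
python3 - <<'E'
from h import *
st()
crop("top","t16",[570,70,75],40,9);crop("side","s16",[570,70,75],40,9)
E
```

```text
{'clock': 29.55, 'q': [15.41, 45.01, -35.5, 97.1, 33.08, 48.8, 28.49], 'position': [604.28, 35.25, 263.11], 'eef_rot': [-90.0, 0.01, -26.93], 'ft_force': [-1.44, -0.97, 6.65], 'moment': [-0.09, 0.38, 0.03], 'width': 12.1}
```

View pics/t16.png

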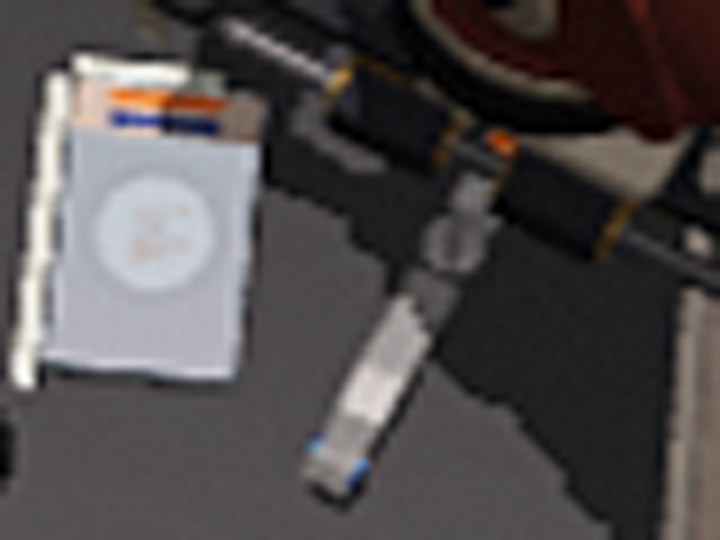

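View pics/s16.png

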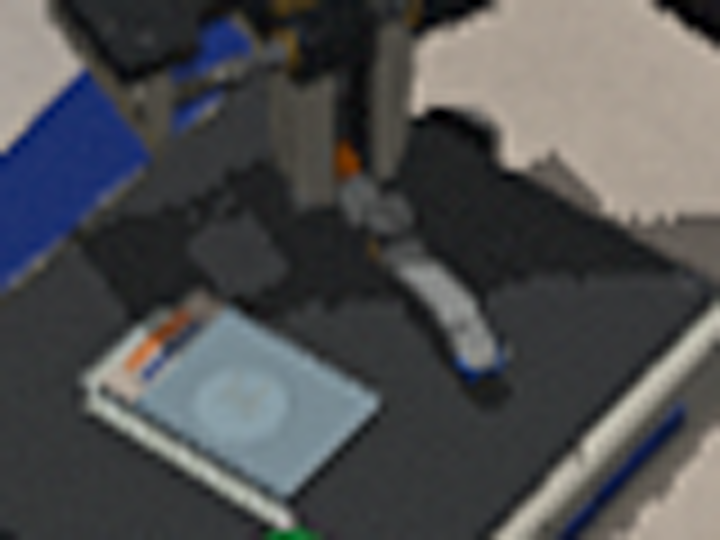

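Call:
drive_tool --series '[{"delta_pos": [-6e-05,-0.0003,0],"spin": 0},{"delta_pos": [-6e-05,-0.0003,0],"spin": 0},{"delta_pos": [-6e-05,-0.0003,0],"spin": 0},{"delta_pos": [-6e-05,-0.0003,0],"spin": 0},{"delta_pos": [-6e-05,-0.0003,0],"spin": 0},{"delta_pos": [-6e-05,-0.0003,0],"spin": 0},{"delta_pos": [-6e-05,-0.0003,0],"spin": 0},{"delta_pos": [-6e-05,-0.0003,0],"spin": 0},{"delta_pos": [-6e-05,-0.0003,0],"spin": 0},{"delta_pos": [-6e-05,-0.0003,0],"spin": 0},{"delta_pos": [-6e-05,-0.0003,0],"spin": 0},{"delta_pos": [-6e-05,-0.0003,0],"spin": 0},{"delta_pos": [-6e-05,-0.0003,0],"spin": 0},{"delta_pos": [-6e-05,-0.0003,0],"spin": 0},{"delta_pos": [-6e-05,-0.0003,0],"spin": 0},{"delta_pos": [-6e-05,-0.0003,0],"spin": 0},{"delta_pos": [-6e-05,-0.0003,0],"spin": 0},{"delta_pos": [-6e-05,-0.0003,0],"spin": 0},{"delta_pos": [-6e-05,-0.0003,0],"spin": 0},{"delta_pos": [0,0,0],"spin": 0}]'

```text
clock: 31.65
position: [603.3, 35.6, 268.2]
eef_rot: [-90.0, 0.0, -27.0]
ft_force: [0.8, 0.1, 2.3]
width: 12.0
```

Call:
drive_tool --series '[{"delta_pos": [0,-0.0003,0],"spin": 0},{"delta_pos": [0,-0.0003,0],"spin": 0},{"delta_pos": [0,-0.0003,0],"spin": 0},{"delta_pos": [0,0,0],"spin": 0}]'

```text
clock: 32.05
position: [603.2, 35.5, 268.9]
eef_rot: [-90.0, 0.0, -27.0]
ft_force: [-0.3, 0.0, 0.6]
width: 12.1
```

Call:
drive_tool --series '[{"delta_pos": [0,0,0],"spin": 0},{"delta_pos": [0,0,0],"spin": 0},{"delta_pos": [0,-0.0005,0],"spin": 0},{"delta_pos": [0,-0.001,0],"spin": 0},{"delta_pos": [0,-0.004,0],"spin": 0},{"delta_pos": [0,-0.01,0],"spin": 0},{"delta_pos": [0,-0.03,0],"spin": 0},{"delta_pos": [0,-0.05,0],"spin": 0},{"delta_pos": [0.02,-0.04,0],"spin": 0},{"delta_pos": [0.04,-0.02,0],"spin": 0},{"delta_pos": [0.04,0,0],"spin": 0},{"delta_pos": [0,0,0],"spin": 0}]' --gripper 0.22

```text
clock: 33.25
position: [695.4, -14.2, 424.8]
eef_rot: [-90.0, -0.2, -27.4]
ft_force: [-0.3, -0.8, -1.1]
width: 20.6
```

```bash
python3 - <<'E'
from h import *
st()
crop("top","t17",[570,90,75],60,6);crop("side","s17",[570,90,75],60,6)
E
```

```text
{'clock': 33.25, 'q': [18.1, 43.28, -39.36, 70.37, 26.9, 75.07, 42.5], 'position': [695.37, -14.18, 424.81], 'eef_rot': [-90.0, -0.25, -27.41], 'ft_force': [-0.26, -0.79, -1.12], 'moment': [-0.0, -0.07, -0.04], 'width': 20.57}
```

View pics/t17.png

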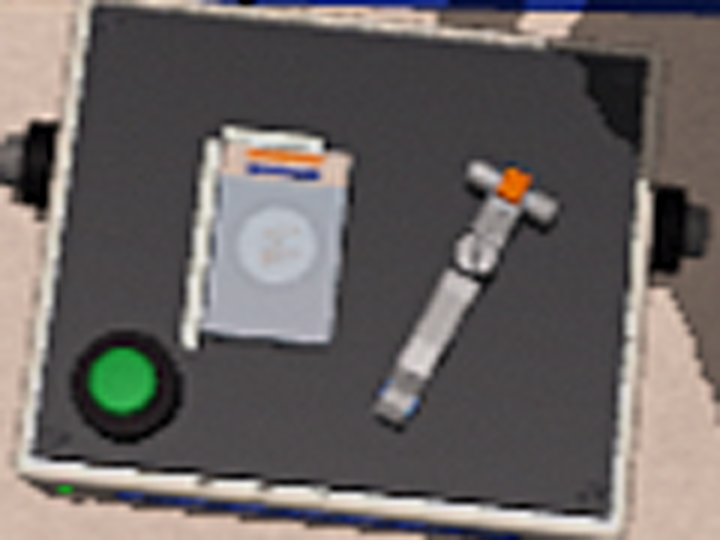

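View pics/s17.png

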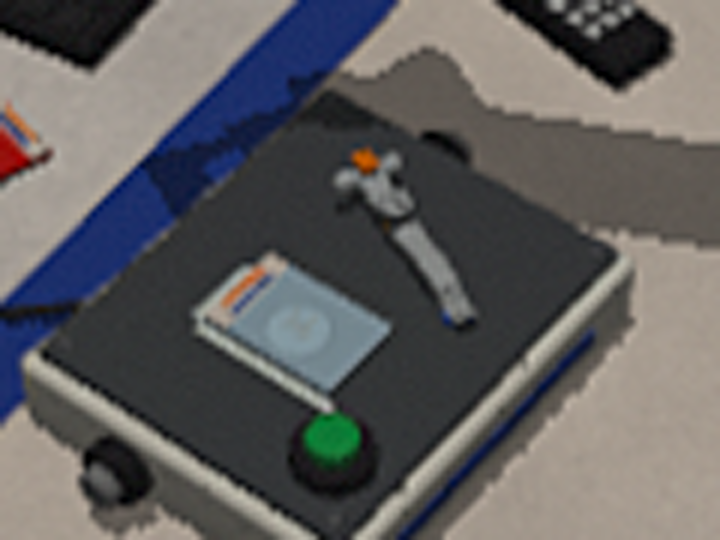

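Clip is well clear at about 1.15 rad, the slide has not visibly moved, the button is back up and the robot touches nothing.

```bash
python3 - <<'E'
from rig import r
print(r.finish_job())
E
```

```text
the job is handed in; nothing more can be done
None
```

The job is handed in after about 33 s on the robot's clock, and no check failed outright. The finish call reports no verdict.

- **Clip set down:** I straddled the rib and pressed the thumb pad to about 4.9 mm sink. The vertical force readings between steps stayed at about 7.5 N or less. I swung the clip to square and lowered the toe onto the slide in 0.25 mm steps, then let go. The post turned out to be set about 1.5 mm up.
- **Squareness:** this was the one place my measurements disagreed. The thumb bar against the slide edge gave within about 1°; the toe position and strip slope in the top camera put it 1 to 2° past square. I left it there.
- **Button:** one fingertip pressed the capture button down 6 mm to its stop, with a reading of 16.6 N there. It has sprung back up.
- **Clip cleared:** I lifted the toe again, swung the clip out to about 1.15 rad, lowered it gently and backed off.
- **Slide and desk:** the last pictures show the slide unmoved at pixel level. I used the cup, handset and slide box only to find the scene and did not check them again at the end. The arm's path stayed well clear of them.

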